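Set up the module programming feeder

ROBOT

A 6-joint arm with a two-finger parallel gripper is mounted at the origin on the work surface. World frame = base frame: x ahead of the robot, y to its left, z up, the work surface at z = 0. Lengths are in mm, angles in rad, forces in N, time in s.
With the tool pointing down it reaches from about 275 to 750 mm from the base axis. Payload 10.2 kg.
Tool frame: the origin (TCP) lies on the front face of the gripper's body, between the roots of the fingers; the fingertips stand 73 mm ahead of it and the grasp point (between the pads) lies 54 mm ahead of it; z points along the fingers, y is the line along which they close (so a half turn about z gives the same grasp; the last joint's range is limited). The gripper opens to 85 mm and grips with 20 to 120 N. Pads are 22 mm wide; open, the fingers measure 114 mm over their backs; the gripper's body (76 mm by 85 mm) begins 54 mm behind the grasp point. The pads swing forward as they close: fully open they stand 13 mm farther back than shut.
Start: joints at [1.082, 0.313, 1.498, -0, 1.331, -0.223], TCP at [137.921, 506.566, 303.894] pointing down, gripper open.
Joint ranges: [-2.94, 2.94], [-0.97, 2.17], [0.19, 2.56], [-1.23, 4.37], [0.02, 3.11], [-2.88, 2.88]. Speed limits (rad/s): [2.39, 2.39, 3.01, 3.14, 3.14, 3.14].

INTERFACE

Orientations are given as a unit quaternion [w, x, y, z].
In Python, from rig import * gives the robot as it stands.
- The arm moves only by the tool step_arm, never from a script. Its argument "plan" is a list of rows, each an object with "offset": the shift along the tool's x, y, z in cm, a list of three; "rot": the turn, a rotation vector about the tool's x, y, z in degrees, a list of three; "gripper": the finger opening in cm, from 0 to 8.54. In form: [{"offset": [x, y, z], "rot": [wx, wy, wz], "gripper": gripper}, ...]. A call has 1 to 12 rows; each row is the pose to reach, as a shift and turn from the pose commanded when the call began, along the tool's axes at that moment; what a row does not reach only later rows make up. A row lasts 1/10 s, in which the tool goes at most 50 mm and 8.59 degrees, less where a joint would pass 70% of its speed; a pose out of reach is approached as far as the arm can. A call with a gripper value outside its range is refused whole. The fingers move at their own pace and stop on an object; "squeeze" is the grip in N (left out, the last holds). Time passes only in rows, so rows that repeat a pose let the fingers close. It gives the time, the measured TCP pose, the force, the opening and the grip force at its end, in the units of the state.
- sense(): the state, without advancing time (a new reading comes with each control period).
- capture(name): name is "side" or "top"; returns a dict with "color" (400x640x3 uint8, red, green, blue), "depth" (400x640 float32, mm along the optical axis (not along the pixel's ray), 0 where there is no reading), "vertical_fov" (degrees; the focal length in pixels is half the picture's height over the tangent of half this angle, whatever the lens; pixels are square), "cx", "cy" (the principal point, pixels), "k1" (the pictures are not rectified: a ray, as slopes to the right and down, at radius r is drawn at 1 + k1 r^2 times it, then the intrinsics apply), "rvec" (rotation vector, rad) and "tvec" (3), from world to camera coordinates, as OpenCV has them. Camera axes: x right, y down, z forward; pixel columns grow to the right and rows downward; lengths in mm; the calibration is good to about 2 mm. A picture is of the moment at which its call begins.
- finish_job(): hands the job in; it is judged then, once.
The state is a dict: "time_s": time; "joints": joint angles; "dq": joint speeds; "tau": joint torques, N m; "eef_pos": TCP position; "ee_rot": TCP orientation; "force": force on the tool from outside, world axes, zero at the start; "wrist_torque": the same for the moment, N m; "grip_width": opening from 0.0 (shut) to 1.0 (fully open); "grip_force": force on a finger pad.
Only numpy, scipy, OpenCV 4.12 (cv2) and the standard library are available. Lean on these libraries where they do the work, as an engineer would, in place of code of your own. Each camera call takes 0.05 s, during which the arm holds its last target. There are 200 camera calls.

TASK

Set up the programming station on the bench for a batch: take the white blanking plate out of the station's pocket and lay it flat in the small grey tray, seat the grey adapter flat and square in the pocket instead, and put every power module lying on the bench, base down, into the loading bay of the sloped feed chute and push it down under the lips until the modules stand in one closed row, the first against the escapement stop. Only when the blank, the adapter and all the modules are in place, throw the station's feed lever fully over, away from you. Leave the mug, the screwdriver and the black debug probe where they are.

Things in the scene. Friction and masses are not known exactly. Their poses are not given: they have to be found in the camera images.
- module1: power module: flat aluminium base flange 64 x 56 x 6 mm with a finned black body 64 x 40 mm on it, 40 mm tall in all, about 0.22 kg. Origin: centre of the underside; x along the 64 mm length, z up through the fins. Both ends are alike. To be gripped across the 40 mm body above the flange. Absent (None) in some starts.
- module2: power module: flat aluminium base flange 64 x 56 x 6 mm with a finned black body 64 x 40 mm on it, 40 mm tall in all, about 0.22 kg. Origin: centre of the underside; x along the 64 mm length, z up through the fins. Both ends are alike. To be gripped across the 40 mm body above the flange. Absent (None) in some starts.
- module3: power module: flat aluminium base flange 64 x 56 x 6 mm with a finned black body 64 x 40 mm on it, 40 mm tall in all, about 0.22 kg. Origin: centre of the underside; x along the 64 mm length, z up through the fins. Both ends are alike. To be gripped across the 40 mm body above the flange. Absent (None) in some starts.
- module4: power module: flat aluminium base flange 64 x 56 x 6 mm with a finned black body 64 x 40 mm on it, 40 mm tall in all, about 0.22 kg. Origin: centre of the underside; x along the 64 mm length, z up through the fins. Both ends are alike. To be gripped across the 40 mm body above the flange. Absent (None) in some starts.
- adapter: grey plastic adapter, 0.2 kg: a plate 14 mm thick and 90 mm long along its x, 60 mm wide from x = -45 to +15 mm and only 36 mm wide from x = +15 to +45 mm, with an upright grip ridge 60 mm (x) by 24 mm (y) on the middle, its top 44 mm above the underside. Origin: centre of the underside of the 90 x 60 outline; z up.
- blank: white plastic blanking plate lying in the station's pocket at the start: 86 mm (x) by 34 mm (y), 14 mm thick, 0.12 kg, with an upright grip ridge 50 mm (x) by 20 mm (y) on its middle, top 44 mm above the underside. Origin: centre of the underside; z up.
- tray_in (a point): centre of the inner floor (4 mm above the bench) of the small grey open tray fixed to the bench at the left: 130 mm (x) by 100 mm (y) outside, walls 4 mm thick and 22 mm high; its place and turn vary.
- station: white test station fixed to the bench (its place and turn vary): base 160 mm (x) by 195 mm (y, from -60 to +135), 18 mm high, with an aluminium pocket plate 10 mm thick on it over y = -60 to +60. Origin: on the bench under the centre of the pocket; x points away from the robot at zero turn. The adapter belongs in the pocket with its x along the station's x (narrow end at +x).
- pocket (a point): centre of the pocket's floor, 18 mm above the bench, axes as the station. The pocket has the adapter's stepped outline with about 2 mm of play all round (94 mm long; 64 mm wide up to x = +17 mm, then 40 mm) and is 10 mm deep, so a seated adapter's underside lies on this point's height.
- feed_lever (a joint): feed lever on the station, 100 mm to the +y side of the pocket's centre: stick 80 mm long with a 26 mm black knob, on a grey block; its pivot is 40 mm above the bench. 0 = leaning 0.5 rad off upright towards the station's -x, 1.0 rad = thrown fully over, leaning 0.5 rad to +x (its hard end). Moves at about 1 N. It starts at 0 to 0.15 and stays where it is left.
- feed_lever_tip (a point): centre of the feed lever's knob, 80 mm from the pivot; it moves with the lever in an arc in the station's x-z plane.
- track: metal feed chute on a fixed stand (place and turn vary), sloping down 15 degrees along its x. Origin: on the channel floor's centre line at the face of the escapement stop (steel block 26 mm tall across the low end); x down the slope, y across, z square off the floor. Side walls 14 mm high. Modules resting in the row have their origins at x = -32, -96, -160 and -224 mm, y and z = 0.
- lips (a point): on the channel floor at x = -260 mm of the chute, same axes: from here down to the stop the channel is 60 mm wide and two lips hang over the modules' flanges (underside 10 mm, top 14 mm off the floor, 46 mm slot between), so a module enters only by sliding. It does not slide by itself: pushing takes 0.5 to 2 N, a row of four up to 7 N.
- bay (a point): on the floor of the loading bay at x = -340 mm of the chute, same axes (x down the slope): where a module is set down. The bay is open from above, x = -382 to -300 mm of the chute, 68 mm wide, then narrows to 60 mm at -265 mm; walls 14 mm high on both sides and at its upper end.
- mug: white mug 80 mm across, 90 mm tall, bystander. Origin: centre of the underside.
- screwdriver: screwdriver 180 mm long, bystander.
- probe: black debug probe box 100 x 40 x 22 mm, bystander. Origin: centre of the underside.

How it is judged:
By the outcome, as a careful person would: the job done as asked, in the order asked, and still so for the second after the job is handed in, with the robot touching nothing.
Of module1, module2, module3, module4 only 3 to 4 are there at a start; the rules pass over those that are not, and their reading is None.
At some moment in a run one of module1, module2, module3, module4, adapter may be knocked a few centimetres aside while the robot is not near it.
Once in a run the grip may slacken for a moment while it holds something.
It also fails if it takes over 210 s, if anything falls off the work surface, if the arm or the gripper's body presses on something with over 40 N, if the wrist force passes 120 N, or if a joint passes its speed limit or range.

## Working session

There is one attempt and no reset: what is moved stays moved. The work goes in short steps, Python scripts to look and compute and a tool call to move; the robot and the scene stay as the last step left them, time stands still between calls to the robot, and variables do not carry over. Pictures are saved under pics/ and viewed, at most 14 in all, crops included, and the job is handed in when it is done.

Besides the shell and the picture viewer there is one more tool, called after ">>>" by a JSON object that holds its "fn" and its "kwargs". step_arm: Moves the arm, as the interface text tells. Its arguments: {"type":"object","properties":{"plan":{"type":"array"},"squeeze":{"type":"number"}},"required":["plan"]}

```bash
ls; mkdir -p pics
cat > h.py <<'E'
from rig import *
import numpy as np, cv2
from scipy.spatial.transform import Rotation as R
def cam(n):
    c=capture(n); h,w=c['color'].shape[:2]
    c['f']=h/2/np.tan(np.radians(c['vertical_fov'])/2)
    c['Rm']=R.from_rotvec(np.ravel(c['rvec'])).as_matrix(); c['t']=np.ravel(c['tvec'])
    v,u=np.mgrid[0:h,0:w]
    c['sl']=slopes(c,np.stack([u,v],-1).reshape(-1,2)).reshape(h,w,2)
    d=c['depth'][...,None]
    p=np.concatenate([c['sl']*d,d],-1)-c['t']
    c['P']=p@c['Rm']   # world points
    c['P'][c['depth']==0]=np.nan
    return c
def slopes(c,px):
    px=np.asarray(px,float); d=(px-[c['cx'],c['cy']])/c['f']; s=d.copy()
    for _ in range(20): s=d/(1+c['k1']*(s**2).sum(-1,keepdims=True))
    return s
def ray(c,px,z):
    s=slopes(c,np.atleast_2d(px)); D=np.c_[s,np.ones(len(s))]@c['Rm']; o=-c['Rm'].T@c['t']
    return o+D*((z-o[2])/D[:,2])[:,None]
def save(n,img): cv2.imwrite('pics/'+n+'.png',cv2.cvtColor(img,cv2.COLOR_RGB2BGR))
E
python3 - <<'E'
from h import *
for n in('top','side'):
    c=cam(n); save(n+'0',c['color']); print(n,c['f'],c['cx'],c['cy'],c['k1'],-c['Rm'].T@c['t'],c['Rm'][2],np.isnan(c['P'][...,0]).mean())
    np.savez(''+n+'0.npz',P=c['P'],color=c['color'])
print(sense())
E
```

```text
pics
top 365.4923901754268 319.5313451600849 204.29372212115396 -0.08684548727914851 [ 517.14459526   53.47879231 1004.00563704] [ 0.10421275  0.01727797 -0.99440494] 0.0038359375
side 418.94817289881104 319.8369820768325 204.63363843778524 0.018230999839334173 [394.64235696 626.73841291 847.22140898] [ 0.20329164 -0.58964722 -0.78165764] 0.003890625
{'time_s': 0.1, 'joints': array([ 1.08160820e+00,  3.13380532e-01,  1.49834910e+00, -1.61818674e-05,
        1.33098087e+00, -2.23377975e-01]), 'dq': array([ 3.29457842e-04,  4.50694397e-05,  1.03784943e-04, -4.48794958e-04,
       -5.36115634e-04, -9.94367195e-04]), 'tau': array([ 2.18873669e-03, -4.12896216e+01, -2.60142660e+01, -1.84574433e-04,
        3.01626038e-03, -3.66956044e-06]), 'eef_pos': array([137.84760159, 506.43215346, 303.40368841]), 'ee_rot': array([-1.87584211e-04,  1.32512226e-01,  9.91181213e-01, -5.26564801e-04]), 'force': array([-0.25302785,  0.46099473,  0.64643576]), 'wrist_torque': array([ 0.0082366 , -0.00039148,  0.0173588 ]), 'grip_force': 0.0, 'grip_width': 0.9988500855638198}
```

View pics/top0.png

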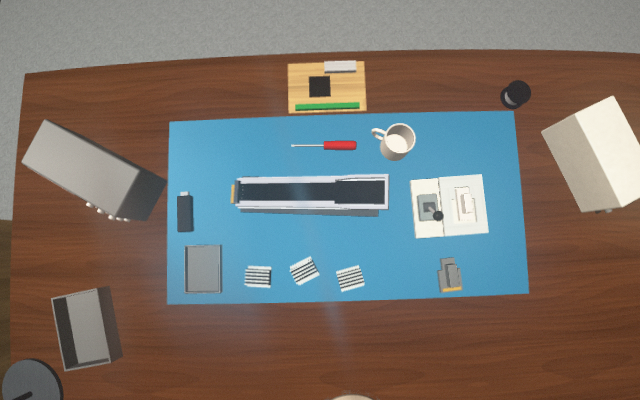

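View pics/side0.png

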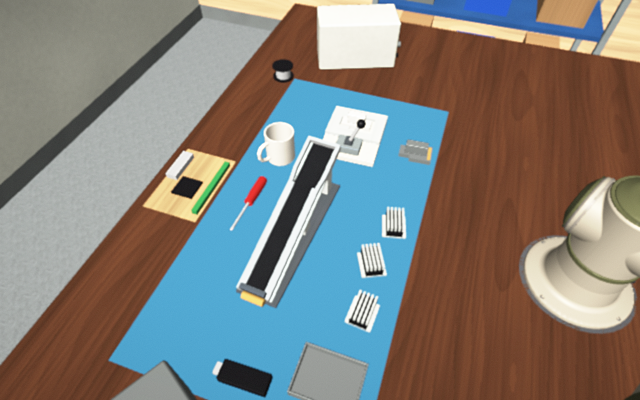

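Top view: three modules at about (258,276), (304,271), (350,278). The adapter is at (450,276), the tray at (203,269), the station at (450,206), and the chute runs from (235,193) at the stop to (388,192) at the bay. The side view agrees. Next I measure.

```bash
cat >> h.py <<'E'
def reg(c,box):
    u0,v0,u1,v1=box; return c['P'][v0:v1,u0:u1].reshape(-1,3), c['color'][v0:v1,u0:u1].reshape(-1,3)
def rect(p):
    (cx,cy),(w,h),a=cv2.minAreaRect(p[:,:2].astype(np.float32))
    if w<h: w,h,a=h,w,a+90
    return np.round([cx,cy,w,h,(a+90)%180-90],1)
E
python3 - <<'E'
from h import *
c=cam('top'); s=cam('side')
for n,b in dict(m1=(240,260,276,292),m2=(284,252,325,290),m3=(332,260,370,296),ad=(432,252,470,296)).items():
    p,_=reg(c,b)
    for lo,hi in((36,44),(28,50),(3,50)):
        q=p[(p[:,2]>lo)&(p[:,2]<hi)]
        if len(q)>5: print(n,lo,len(q),rect(q),np.median(q,0).round(1))
p,_=reg(c,(432,252,470,296)); 
for lo,hi in((9,19),(38,50)):
    q=p[(p[:,2]>lo)&(p[:,2]<hi)]; print('ad',lo,len(q),rect(q),q.mean(0))
p,_=reg(c,(180,240,226,296)); q=p[(p[:,2]>14)&(p[:,2]<30)]; print('tray',rect(q),len(q))
q=p[(p[:,2]>2)&(p[:,2]<7)]; print('floor',rect(q),len(q),np.median(q,0))
p,_=reg(c,(405,165,495,245))
for lo,hi in((12,22),(24,32),(32,36),(38,70),(70,140)):
    q=p[(p[:,2]>lo)&(p[:,2]<hi)]; print('st',lo,len(q),rect(q),np.median(q,0))
print('bench',np.nanmedian(c['P'][220:240,240:340,2]))
# chute profile
P=c['P']
for v in (182,192,202):
    print([tuple(np.round(P[v,u])) for u in range(228,396,12)])
for n,b in dict(m=(340,170,365,175)).items(): pass
big=cv2.resize(np.vstack([c['color'][160:300,175:335],]),None,fx=4.5,fy=4,interpolation=2)
a=cv2.resize(c['color'][160:300,400:500],(400,560),interpolation=2); b=cv2.resize(s['color'][100:170,300:440],(400,200),interpolation=2)
b2=cv2.resize(c['color'][165:220,320:400],(400,275),interpolation=2)
save('crop1',np.hstack([a,np.vstack([b,b2,np.zeros((85,400,3),np.uint8)])]))
E
```

```text
m1 36 200 [431.1 241.4  62.9  40.6  85.7] [431.2 239.1  40.7]
m1 28 335 [431.2 241.2  63.4  40.9  85.2] [431.4 241.1  39.1]
m1 3 644 [432.4 245.2  96.6  84.   88.9] [433.3 242.   28.5]
m2 36 189 [442.2 117.3  63.2  39.7 -65.1] [443.6 115.6  40.2]
m2 28 297 [442.6 117.1  63.7  40.3 -64.1] [442.6 116.3  39.2]
m2 3 702 [442.8 118.2 108.8  99.8  88.5] [443.8 116.4  26.7]
m3 36 204 [419.5  -5.   64.8  38.  -76.2] [418.8  -5.8  39.9]
m3 28 312 [419.6  -4.9  64.8  38.1 -76.3] [418.7  -6.   38.6]
m3 3 663 [420.7  -7.4 100.4  94.   88.3] [421.6  -4.3  27.4]
ad 36 122 [ 421.2 -272.8   59.6   25.4    6.4] [ 421.8 -270.4   42.6]
ad 28 258 [ 421.3 -272.6   59.7   25.9    6.4] [ 421.9 -270.5   43.6]
ad 3 821 [ 422.3 -280.1  116.4  103.6   -2.4] [ 417.  -266.3   15.2]
ad 9 378 [ 421.3 -273.    89.7   62.7    4. ] [ 414.78608686 -268.93172497   14.28339477]
ad 38 230 [ 421.2 -272.9   59.6   25.2    6.4] [ 421.52801175 -272.20676242   43.81097792]
tray [ 4.549e+02  3.936e+02  1.320e+02  1.017e+02 -2.000e-01] 332
floor [457.4 398.9 151.4 128.8  -0.6] 1470 [457.6419694  396.77179211   4.37518922]
st 12
[... 2219 characters left out ...]
, (np.float64(628.0), np.float64(247.0), np.float64(56.0)), (np.float64(626.0), np.float64(214.0), np.float64(64.0)), (np.float64(624.0), np.float64(181.0), np.float64(74.0)), (np.float64(622.0), np.float64(150.0), np.float64(82.0)), (np.float64(620.0), np.float64(118.0), np.float64(93.0)), (np.float64(618.0), np.float64(88.0), np.float64(101.0)), (np.float64(617.0), np.float64(58.0), np.float64(104.0)), (np.float64(616.0), np.float64(28.0), np.float64(100.0)), (np.float64(615.0), np.float64(-1.0), np.float64(105.0)), (np.float64(613.0), np.float64(-30.0), np.float64(115.0)), (np.float64(611.0), np.float64(-59.0), np.float64(122.0)), (np.float64(610.0), np.float64(-87.0), np.float64(129.0))]
```

View pics/crop1.png

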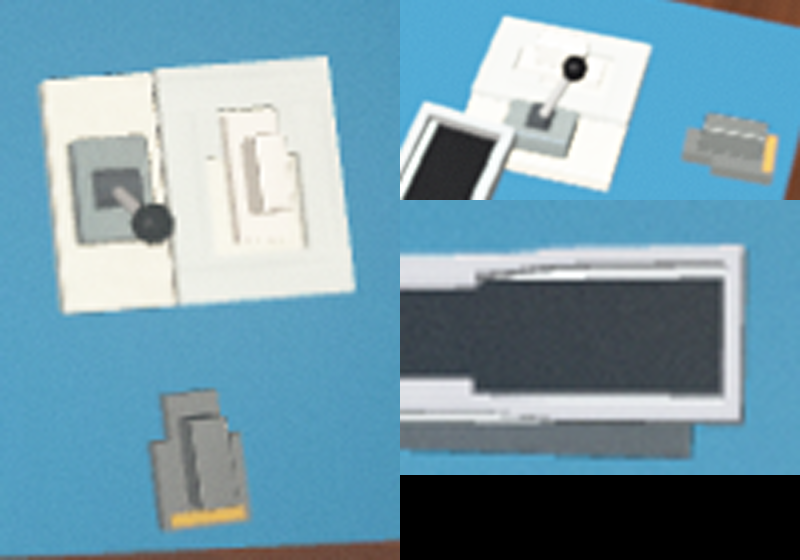

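Crop: the adapter's narrow end points +x and its yellow end faces the robot. The blank is in the pocket, the lever leans towards −x, and the bay is at the chute's −y end. Next I refine the poses with centroids.

```bash
cat >> h.py <<'E'
def blob(c,box,lo,hi,z,fill=True,col=None,open_=0):
    """pose of the largest depth-mask blob inside box, edges cast onto plane z -> [x,y,L,W,angle of long side]"""
    u0,v0,u1,v1=box; Z=c['P'][v0:v1,u0:u1,2]; m=((Z>lo)&(Z<hi)).astype(np.uint8)
    if col is not None: m&=col(c['color'][v0:v1,u0:u1].astype(int)).astype(np.uint8)
    if open_: m=cv2.morphologyEx(m,cv2.MORPH_OPEN,np.ones((open_,open_)))
    cs,_=cv2.findContours(m,cv2.RETR_EXTERNAL,cv2.CHAIN_APPROX_NONE)
    k=max(cs,key=cv2.contourArea); full=np.zeros_like(m); cv2.drawContours(full,[k],-1,1,-1)
    if not fill: full&=m
    v,u=np.nonzero(full); w=ray(c,np.c_[u+u0,v+v0],z); r=rect(w); 
    q=w[:,:2]-w[:,:2].mean(0); e,V=np.linalg.eigh(q.T@q); a=np.degrees(np.arctan2(V[1,1],V[0,1]))
    return np.r_[w[:,:2].mean(0),r[2:5],(a+90)%180-90].round(1), r[:2]
E
python3 - <<'E'
from h import *
C={n:cam(n) for n in('top','side')}
c=C['top']
print('plate',blob(c,(437,165,495,245),23,36,28,open_=3))
print('blankridge top',blob(c,(445,175,490,235),52,70,62))
print('adridge top',blob(c,(432,252,470,296),37,52,44)); print('adplate',blob(c,(432,252,470,296),8,52,14))
s=C['side']
# side: project guesses
def box(c,w,r):
    p=c['Rm']@np.array(w)+c['t']; x=p[:2]/p[2]; x=x*(1+c['k1']*(x@x)); u=x*c['f']+[c['cx'],c['cy']]
    return [int(u[0]-r),int(u[1]-r),int(u[0]+r),int(u[1]+r)]
for n,w,lo,hi,z in (('blank',[604,-312,62],52,70,62),('ad',[421,-272,44],37,52,44),('m1',[431,241,40],34,46,40),('m2',[442,117,40],34,46,40),('m3',[419,-5,40],34,46,40)):
    for k in C: print(n,k,blob(C[k],box(C[k],w,22),lo,hi,z))
# chute: floor dark pixels
P=c['P'][170:215,228:396].reshape(-1,3); K=c['color'][170:215,228:396].reshape(-1,3).astype(int)
d=P[(K.sum(1)<220)&(P[:,2]>30)]
A=np.c_[d[:,:2],np.ones(len(d))]
for _ in range(4):
    co=np.linalg.lstsq(A,d[:,2],rcond=None)[0]; r=d[:,2]-A@co; A=A[abs(r)<3*r.std()];d=d[abs(r)<3*r.std()]
print('floor plane',co,r.std(),np.degrees(np.arctan(np.hypot(*co[:2]))),np.degrees(np.arctan2(-co[1],-co[0])))
y=d[:,1]
for a in range(-110,300,40):
    q=d[(y>a)&(y<a+8)]; 
    if len(q)>3: print(a,q[:,0].min().round(1),q[:,0].max().round(1))
print('y ext',np.percentile(y,[0.3,99.7]))
o=(K[:,0]>180)&(K[:,2]<110)&(P[:,2]>20); print('orange',P[o].min(0),P[o].max(0))
E
```

```text
plate (array([ 607.5, -317.7,  160.2,  121.2,    2.8,    3.3]), array([ 607.8, -317.6]))
blankridge top (array([ 607.8, -316.7,   50.3,   24.2,    1.9,    2.3]), array([ 608.5, -316.9]))
adridge top (array([ 421.6, -272.1,   59.4,   26.7,    6.1,    7.3]), array([ 421.3, -271.9]))
adplate (array([ 416.8, -273. ,   90.2,   63.4,    3. ,    2. ]), array([ 421.3, -272.7]))
blank top (array([ 607.8, -316.7,   50.3,   24.2,    1.9,    2.3]), array([ 608.5, -316.9]))
blank side (array([ 609.6, -313.6,   51. ,   32. ,    5. ,    5.3]), array([ 609.1, -312.8]))
ad top (array([ 421.6, -272.1,   59.4,   26.7,    6.1,    7.3]), array([ 421.3, -271.9]))
ad side (array([ 421.4, -270.9,   61.9,   30.9,    5.5,    5.1]), array([ 421. , -270.7]))
m1 top (array([431.6, 240.8,  60.9,   5.2,  88.8,  85.4]), array([431.5, 241. ]))
m1 side (array([450. , 241.4,  65.6,   4.6,  86.3,  86.4]), array([450. , 240.3]))
m2 top (array([451. , 120.9,  62. ,   4.1, -63.8, -63.8]), array([450.5, 121.9]))
m2 side (array([428.6, 109.9,  65.9,   5.5, -64.8, -64.8]), array([428.7, 109.6]))
m3 top (array([423.8,  -4.8,  62.6,  11.4, -75.9, -75.4]), array([424.5,  -4.2]))
m3 side (array([403.8,  -9.3,  66.6,   4.9, -77.7, -76.7]), array([404.4,  -7.6]))
floor plane [-2.23346412e-02 -2.64933140e-01  1.21495675e+02] 1.5252645462492584 14.888949290864229 85.18119182569048
-70 610.4 663.0
-30 613.1 665.9
10 615.2 668.4
50 625.3 666.4
90 635.7 666.9
170 633.1 673.1
210 635.3 675.9
250 638.0 679.0
y ext [-85.13861583 278.59691668]Traceback (most recent call last):
  File "<stdin>", line 26, in <module>
    return umr_minimum(a, axis, None, out, keepdims, initial, where)
ValueError: zero-size array to reduction operation minimum which has no identity
```

```bash
cat >> h.py <<'E'
def pose(s=None):
    s=s or sense(); q=s['ee_rot']; return np.array(s['eef_pos']), R.from_quat([q[1],q[2],q[3],q[0]])
def down(phi):  # tool down, tool y along world angle phi
    a=np.radians(phi); y=np.array([np.cos(a),np.sin(a),0]); z=np.array([0,0,-1.]); return R.from_matrix(np.c_[np.cross(y,z),y,z])
def go(pos,Rt,cur=None):
    p,r=cur or pose(); off=r.inv().apply(np.array(pos)-p)/10; rv=(r.inv()*Rt).as_rotvec(degrees=True)
    print('offset',off.round(2).tolist(),'rot',rv.round(1).tolist(),'dist mm',np.linalg.norm(off).round(1)*10)
    return np.array(pos),Rt
E
python3 - <<'E'
from h import *
c=go([608,-316.7,220],down(93)); c=go([608,-316.7,110],down(93),c); c=go([608,-316.7,170],down(93),c)
E
```

```text
offset [-66.98, -67.08, 8.39] rot [-0.0, -0.0, -18.2] dist mm 952.0
offset [0.0, 0.0, 11.0] rot [0.0, 0.0, 0.0] dist mm 110.0
offset [0.0, 0.0, -6.0] rot [0.0, 0.0, 0.0] dist mm 60.0
```

>>> {"fn": "step_arm", "kwargs": {"plan": [{"offset": [-67, -67.1, 8.4], "rot": [0, 0, -18.2], "gripper": 8.5}, {"offset": [-67, -67.1, 8.4], "rot": [0, 0, -18.2], "gripper": 8.5}, {"offset": [-67, -67.1, 8.4], "rot": [0, 0, -18.2], "gripper": 8.5}, {"offset": [-67, -67.1, 8.4], "rot": [0, 0, -18.2], "gripper": 8.5}, {"offset": [-67, -67.1, 8.4], "rot": [0, 0, -18.2], "gripper": 8.5}, {"offset": [-67, -67.1, 8.4], "rot": [0, 0, -18.2], "gripper": 8.5}, {"offset": [-67, -67.1, 8.4], "rot": [0, 0, -18.2], "gripper": 8.5}, {"offset": [-67, -67.1, 8.4], "rot": [0, 0, -18.2], "gripper": 8.5}, {"offset": [-67, -67.1, 8.4], "rot": [0, 0, -18.2], "gripper": 8.5}, {"offset": [-67, -67.1, 8.4], "rot": [0, 0, -18.2], "gripper": 8.5}, {"offset": [-67, -67.1, 8.4], "rot": [0, 0, -18.2], "gripper": 8.5}, {"offset": [-67, -67.1, 8.4], "rot": [0, 0, -18.2], "gripper": 8.5}]}}

```text
time_s: 1.5
eef_pos: [430.6, -6.6, 251.8]
ee_rot: [0.0, -0.026, 1.0, -0.0]
force: [0.9, 1.9, 0.1]
grip_width: 0.995
grip_force: 0.0
```

Run:
```python
from h import *
c=go([608,-316.7,220],down(93)); c=go([608,-316.7,110],down(93),c); c=go([608,-316.7,170],down(93),c)
```

```text
offset [-16.13, -31.87, 3.19] rot [-0.0, 0.0, -0.1] dist mm 359.0
offset [0.0, 0.0, 11.0] rot [0.0, 0.0, 0.0] dist mm 110.0
offset [0.0, 0.0, -6.0] rot [0.0, 0.0, 0.0] dist mm 60.0
```

>>> {"fn": "step_arm", "kwargs": {"plan": [{"offset": [-16.1, -31.9, 3.2], "rot": [0, 0, 0], "gripper": 8.5}, {"offset": [-16.1, -31.9, 3.2], "rot": [0, 0, 0], "gripper": 8.5}, {"offset": [-16.1, -31.9, 3.2], "rot": [0, 0, 0], "gripper": 8.5}, {"offset": [-16.1, -31.9, 3.2], "rot": [0, 0, 0], "gripper": 8.5}, {"offset": [-16.1, -31.9, 3.2], "rot": [0, 0, 0], "gripper": 8.5}, {"offset": [-16.1, -31.9, 3.2], "rot": [0, 0, 0], "gripper": 8.5}, {"offset": [-16.1, -31.9, 3.2], "rot": [0, 0, 0], "gripper": 8.5}, {"offset": [-16.1, -31.9, 3.2], "rot": [0, 0, 0], "gripper": 8.5}, {"offset": [-16.1, -31.9, 3.2], "rot": [0, 0, 0], "gripper": 8.5}, {"offset": [-16.1, -31.9, 3.2], "rot": [0, 0, 0], "gripper": 8.5}, {"offset": [-16.1, -31.9, 3.2], "rot": [0, 0, 0], "gripper": 8.5}, {"offset": [-16.1, -31.9, 3.2], "rot": [0, 0, 0], "gripper": 8.5}]}}

```text
time_s: 2.7
eef_pos: [607.3, -313.6, 220.7]
ee_rot: [0.0, -0.026, 1.0, -0.0]
force: [-0.5, -0.9, -0.1]
grip_width: 0.994
grip_force: 0.0
```

Run:
```python
from h import *
c=go([608,-316.7,110],down(93)); c=go([608,-316.7,220],down(93),c)
```

```text
offset [-0.05, -0.31, 11.07] rot [-0.0, 0.0, 0.0] dist mm 111.0
offset [0.0, 0.0, -11.0] rot [0.0, 0.0, 0.0] dist mm 110.0
```

>>> {"fn": "step_arm", "kwargs": {"plan": [{"offset": [0, -0.3, 4], "rot": [0, 0, 0], "gripper": 8.5}, {"offset": [0, -0.3, 8], "rot": [0, 0, 0], "gripper": 8.5}, {"offset": [0, -0.3, 10], "rot": [0, 0, 0], "gripper": 8.5}, {"offset": [0, -0.3, 11], "rot": [0, 0, 0], "gripper": 8.5}, {"offset": [0, -0.3, 11], "rot": [0, 0, 0], "gripper": 6}, {"offset": [0, -0.3, 11], "rot": [0, 0, 0], "gripper": 4}, {"offset": [0, -0.3, 11], "rot": [0, 0, 0], "gripper": 1.5}, {"offset": [0, -0.3, 11], "rot": [0, 0, 0], "gripper": 1.5}, {"offset": [0, -0.3, 11], "rot": [0, 0, 0], "gripper": 1.5}, {"offset": [0, -0.3, 11], "rot": [0, 0, 0], "gripper": 1.5}, {"offset": [0, -0.3, 11], "rot": [0, 0, 0], "gripper": 1.5}, {"offset": [0, -0.3, 11], "rot": [0, 0, 0], "gripper": 1.5}], "squeeze": 60}}

```text
time_s: 3.9
eef_pos: [607.8, -318.0, 111.1]
ee_rot: [0.001, -0.026, 1.0, -0.001]
force: [-0.0, -0.3, 6.3]
grip_width: 0.221
grip_force: 59.9
```

>>> {"fn": "step_arm", "kwargs": {"plan": [{"offset": [0, 0, -2], "rot": [0, 0, 0], "gripper": 1.5}, {"offset": [0, 0, -5], "rot": [0, 0, 0], "gripper": 1.5}, {"offset": [0, 0, -9], "rot": [0, 0, 0], "gripper": 1.5}, {"offset": [0, 0, -13], "rot": [0, 0, 0], "gripper": 1.5}, {"offset": [0, 0, -13], "rot": [0, 0, 0], "gripper": 1.5}, {"offset": [0, 0, -13], "rot": [0, 0, 0], "gripper": 1.5}]}}

```text
time_s: 4.5
eef_pos: [607.4, -317.6, 240.0]
ee_rot: [0.0, -0.026, 1.0, -0.0]
force: [-1.2, 0.5, -1.9]
grip_width: 0.222
grip_force: 59.1
```

Run:
```python
from h import *
print(sense()['grip_width'],sense()['grip_force'])
c=go([455,393.6,240],down(90)); c=go([455,393.6,98],down(90),c);
c=cam('top')
print('plate',blob(c,(437,165,495,245),23,36,28,open_=3))
```

```text
0.22237653654910336 59.13015425205231
offset [11.53, 71.82, -0.03] rot [-0.0, 0.0, 3.0] dist mm 727.0
offset [0.0, 0.0, 14.2] rot [0.0, 0.0, 0.0] dist mm 142.0
plate (array([ 610.6, -300.2,  160.2,  119.4,    2. ,   -1.4]), array([ 608.3, -316.4]))
```

>>> {"fn": "step_arm", "kwargs": {"plan": [{"offset": [0.6, 4, 0], "rot": [0, 0, 0], "gripper": 1.5}, {"offset": [1.3, 8, 0], "rot": [0, 0, 0], "gripper": 1.5}, {"offset": [1.9, 12, 0], "rot": [0, 0, 0], "gripper": 1.5}, {"offset": [2.6, 16, 0], "rot": [0, 0, 0], "gripper": 1.5}, {"offset": [3.2, 20, 0], "rot": [0, 0, 0], "gripper": 1.5}, {"offset": [3.9, 24, 0], "rot": [0, 0, 0], "gripper": 1.5}, {"offset": [4.5, 28, 0], "rot": [0, 0, 0], "gripper": 1.5}, {"offset": [5.1, 32, 0], "rot": [0, 0, 0], "gripper": 1.5}, {"offset": [5.8, 36, 0], "rot": [0, 0, 0], "gripper": 1.5}, {"offset": [6.4, 40, 0], "rot": [0, 0, 0], "gripper": 1.5}, {"offset": [7, 44, 0], "rot": [0, 0, 0], "gripper": 1.5}, {"offset": [7.5, 47, 0], "rot": [0, 0, 0], "gripper": 1.5}]}}

```text
time_s: 5.75
eef_pos: [506.9, 149.8, 238.3]
ee_rot: [-0.002, -0.026, 1.0, 0.0]
force: [1.3, -0.8, -1.7]
grip_width: 0.205
grip_force: 78.5
```

>>> {"fn": "step_arm", "kwargs": {"plan": [{"offset": [0.6, 4, 0], "rot": [0, 0, 0], "gripper": 1.5}, {"offset": [1.3, 8, 0], "rot": [0, 0, 0], "gripper": 1.5}, {"offset": [1.9, 12, 0], "rot": [0, 0, 0], "gripper": 1.5}, {"offset": [2.6, 16, 0], "rot": [0, 0, 1], "gripper": 1.5}, {"offset": [3.2, 20, 0], "rot": [0, 0, 2], "gripper": 1.5}, {"offset": [3.8, 23, 0], "rot": [0, 0, 3], "gripper": 1.5}, {"offset": [4, 24.8, 0], "rot": [0, 0, 3], "gripper": 1.5}, {"offset": [4, 24.8, 0], "rot": [0, 0, 3], "gripper": 1.5}, {"offset": [4, 24.8, 0], "rot": [0, 0, 3], "gripper": 1.5}, {"offset": [4, 24.8, 0], "rot": [0, 0, 3], "gripper": 1.5}]}}

```text
time_s: 6.75
eef_pos: [455.6, 392.5, 239.1]
ee_rot: [-0.001, 0.001, 1.0, -0.0]
force: [-0.3, 0.1, -2.0]
grip_width: 0.208
grip_force: 78.6
```

Run:
```python
from h import *
print(sense()['grip_width'],sense()['grip_force'])
go([455,393.6,98],down(90))
c=cam('top'); s=cam('side'); save('hold1',np.hstack([cv2.resize(c['color'][220:310,165:265],(400,360)),cv2.resize(s['color'][290:400,250:390],(400,360))]))
print('plate',blob(c,(437,165,495,245),23,36,28,open_=3));
```

```text
0.20770341755099278 78.5503583564423
offset [0.04, 0.13, 14.11] rot [-0.1, -0.1, -0.1] dist mm 141.0
plate (array([ 607.4, -317.6,  160.2,  121.6,    2.8,    3.5]), array([ 607.8, -317.4]))
```

View pics/hold1.png

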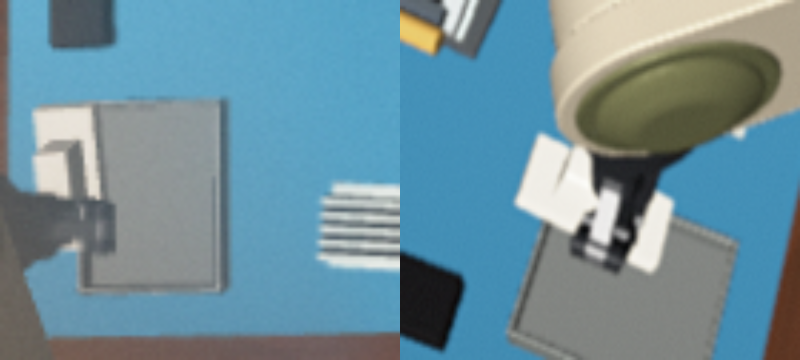

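The grip seems to have slackened: the blank (ridge at about (58,160) in the crop) may have shifted in the fingers. I'll measure it in the hand.

Run:
```python
from h import *
for n,b in(('top',(165,220,230,310)),('side',(280,310,370,385))):
    c=cam(n); p,k=reg(c,b); k=k.astype(int); w=(k.min(1)>185)&(p[:,2]>60)&(k.max(1)-k.min(1)<45); q=p[w]
    print(n,len(q),np.percentile(q,[1,10,50,90,99],axis=0).round(0).tolist())
    # plane parts
    for lo in range(90,220,10):
        g=q[(q[:,2]>lo)&(q[:,2]<=lo+10)]
        if len(g)>5: print(lo,len(g),g.min(0).round(),g.max(0).round())
```

```text
top 233 [[465.0, 380.0, 149.0], [472.0, 382.0, 155.0], [494.0, 392.0, 163.0], [512.0, 407.0, 187.0], [515.0, 413.0, 189.0]]
150 63 [463. 380. 150.] [510. 413. 160.]
160 91 [494. 380. 160.] [515. 414. 169.]
180 75 [467. 385. 181.] [490. 403. 189.]
side 857 [[434.0, 379.0, 138.0], [439.0, 386.0, 144.0], [485.0, 403.0, 162.0], [511.0, 439.0, 269.0], [516.0, 460.0, 453.0]]
130 13 [435. 412. 133.] [448. 413. 139.]
140 190 [433. 378. 140.] [512. 413. 150.]
150 124 [478. 378. 150.] [518. 414. 160.]
160 261 [473. 378. 160.] [517. 412. 170.]
170 36 [444. 388. 170.] [496. 408. 180.]
180 94 [476. 386. 181.] [493. 403. 190.]
```

Run:
```python
from h import *
c=cam('top'); p,k=reg(c,(165,220,230,310)); k=k.astype(int); w=(k.min(1)>185)&(p[:,2]>60)&(k.max(1)-k.min(1)<45); q=p[w]
for lo,hi in((148,172),(180,192)):
    g=q[(q[:,2]>lo)&(q[:,2]<hi)]
    for _ in range(4):
        co=np.polyfit(g[:,0],g[:,2],1); r=g[:,2]-np.polyval(co,g[:,0]); g=g[abs(r)<max(2*r.std(),1.5)]
    print(lo,len(g),np.degrees(np.arctan(co[0])),'z at 455,475:',np.polyval(co,[455,475]),r.std(),g[:,0].min(),g[:,0].max())
```

```text
148 133 15.497714794746024 z at 455,475: [147.88045254 153.42608439] 1.1978334281023637 462.63662495897074 515.0565766897149
180 66 12.014707218992696 z at 455,475: [180.87970953 185.13620679] 0.9418836018595377 467.39959524181273 490.2867686226418
```

Run:
```python
from h import *
Rt=R.from_rotvec([0,14.5,0],degrees=True)*down(90)
go([459,390.5,150],Rt);
```

```text
offset [-0.34, -0.24, 8.99] rot [0.0, 14.5, -0.1] dist mm 90.0
```

>>> {"fn": "step_arm", "kwargs": {"plan": [{"offset": [-0.1, -0.1, 2], "rot": [0, 4, 0], "gripper": 1.5}, {"offset": [-0.2, -0.2, 5], "rot": [0, 9, 0], "gripper": 1.5}, {"offset": [-0.3, -0.2, 8], "rot": [0, 14.5, 0], "gripper": 1.5}, {"offset": [-0.3, -0.2, 9], "rot": [0, 14.5, 0], "gripper": 1.5}, {"offset": [-0.3, -0.2, 9], "rot": [0, 14.5, 0], "gripper": 1.5}, {"offset": [-0.3, -0.2, 9], "rot": [0, 14.5, 0], "gripper": 1.5}]}}

```text
time_s: 7.6
eef_pos: [458.6, 391.7, 151.4]
ee_rot: [-0.124, -0.0, 0.992, 0.0]
force: [0.7, -0.2, -1.2]
grip_width: 0.206
grip_force: 78.6
```

Run:
```python
from h import *
for n,b in(('top',(165,220,230,310)),('side',(280,310,370,399))):
    c=cam(n); p,k=reg(c,b); k=k.astype(int); w=(k.min(1)>185)&(p[:,2]>30)&(p[:,2]<110)&(k.max(1)-k.min(1)<45); q=p[w]
    print(n,len(q),np.percentile(q,[2,50,98],axis=0).round(0).tolist())
    h,e=np.histogram(q[:,2],bins=range(40,112,4)); print(h)
    save('b_'+n,c['color'])
    g=q[(q[:,2]>55)&(q[:,2]<74)]; print(rect(g),np.polyfit(g[:,0],g[:,2],1))
Rt=R.from_rotvec([0,14.5,0],degrees=True)*down(90)
go([459,390.5,108],Rt)
```

```text
top 149 [[413.0, 379.0, 59.0], [480.0, 390.0, 63.0], [496.0, 410.0, 95.0]]
[ 0  0  0  0 10 80 43  0  0  0  0  0  5 11  0  0  0]
[455.  395.1  85.2  31.6   2. ] [1.70173421e-02 5.50839772e+01]
side 407 [[414.0, 379.0, 53.0], [430.0, 401.0, 63.0], [498.0, 412.0, 94.0]]
[  0   0   6  17  31 207  99   1   0   1   0   1  19  25   0   0   0]
[4.559e+02 3.948e+02 8.550e+01 3.610e+01 3.000e-01] [7.08169905e-03 5.95824054e+01]
offset [-1.12, -0.14, 4.23] rot [0.1, 0.2, 0.0] dist mm 44.0
```

>>> {"fn": "step_arm", "kwargs": {"plan": [{"offset": [-0.5, 0, 2], "rot": [0, 0, 0], "gripper": 1.5}, {"offset": [-0.9, -0.1, 3.4], "rot": [0, 0, 0], "gripper": 1.5}, {"offset": [-1.1, -0.1, 4.2], "rot": [0, 0, 0], "gripper": 1.5}, {"offset": [-1.1, -0.1, 4.3], "rot": [0, 0, 0], "gripper": 1.5}, {"offset": [-1.1, -0.1, 4.3], "rot": [0, 0, 0], "gripper": 4}, {"offset": [-1.1, -0.1, 4.3], "rot": [0, 0, 0], "gripper": 4}, {"offset": [-1.1, -0.1, 4.3], "rot": [0, 0, 0], "gripper": 4}, {"offset": [-1.1, -0.1, 4.3], "rot": [0, 0, 0], "gripper": 4}, {"offset": [-1.1, -0.1, 4.3], "rot": [0, 0, 0], "gripper": 4}]}}

```text
time_s: 8.6
eef_pos: [458.3, 390.4, 105.4]
ee_rot: [-0.126, 0.0, 0.992, 0.0]
force: [0.6, 0.5, -0.3]
grip_width: 0.465
grip_force: 0.0
```

>>> {"fn": "step_arm", "kwargs": {"plan": [{"offset": [0, 0, -1], "rot": [0, 0, 0], "gripper": 4}, {"offset": [0, 0, -3], "rot": [0, 0, 0], "gripper": 4}, {"offset": [0, 0, -6], "rot": [0, 0, 0], "gripper": 5}, {"offset": [0, 0, -10], "rot": [0, 0, 0], "gripper": 8.5}, {"offset": [0, 0, -14], "rot": [0, -7, 0], "gripper": 8.5}, {"offset": [0, 0, -16], "rot": [0, -14.5, 0], "gripper": 8.5}, {"offset": [0, 0, -16], "rot": [0, -14.5, 0], "gripper": 8.5}, {"offset": [0, 0, -16], "rot": [0, -14.5, 0], "gripper": 8.5}]}}

```text
time_s: 9.4
eef_pos: [497.9, 390.3, 260.3]
ee_rot: [-0.001, 0.0, 1.0, -0.0]
force: [-0.4, 0.3, -0.7]
grip_width: 0.995
grip_force: 0.0
```

Run:
```python
from h import *
c=cam('top')
p,k=reg(c,(180,240,226,296)); k=k.astype(int); q=p[(k.min(1)>185)&(k.max(1)-k.min(1)<45)]
for lo,hi in((12,24),(42,54)):
    g=q[(q[:,2]>lo)&(q[:,2]<hi)]; print(len(g),np.median(g,0),rect(g) if len(g) else 0)
print('adridge top',blob(c,(425,245,475,299),37,52,44),'adplate',blob(c,(425,245,475,299),8,52,14))
save('t2',c['color'])
z=cam('side'); print('ad side',blob(z,(395,130,440,170),37,52,44))
c=go([421.3,-272.2,220],down(96)); go([421.3,-272.2,89],down(96),c)
```

```text
188 [445.69589999 383.88539642  19.04205207] [453.8 391.6  86.5  31.5  -1.9]
109 [450.7192204  392.65905862  48.95678418] [452.9 392.6  47.4  17.    1.5]
adridge top (array([ 421.3, -272.2,   59.2,   27. ,    5.4,    6.3]), array([ 421.4, -272. ])) adplate (array([ 416.9, -273. ,   90. ,   64.1,    4.6,    2.2]), array([ 421.3, -272.1]))
ad side (array([ 421.1, -270.9,   61.9,   31.5,    5.5,    5. ]), array([ 420.9, -270.4]))
offset [7.61, -66.23, 4.0] rot [-0.1, -0.3, -6.1] dist mm 668.0
offset [0.0, 0.0, 13.1] rot [0.0, 0.0, 0.0] dist mm 131.0
```

>>> {"fn": "step_arm", "kwargs": {"plan": [{"offset": [0.5, -4, 0.3], "rot": [0, 0, 0], "gripper": 8.5}, {"offset": [0.9, -8, 0.6], "rot": [0, 0, 0], "gripper": 8.5}, {"offset": [1.4, -12, 1], "rot": [0, 0, 0], "gripper": 8.5}, {"offset": [1.8, -16, 1], "rot": [0, 0, 0], "gripper": 8.5}, {"offset": [2.3, -20, 1], "rot": [0, 0, 0], "gripper": 8.5}, {"offset": [2.8, -24, 1], "rot": [0, 0, 0], "gripper": 8.5}, {"offset": [3.2, -28, 1], "rot": [0, 0, 0], "gripper": 8.5}, {"offset": [3.7, -32, 1], "rot": [0, 0, 0], "gripper": 8.5}, {"offset": [4.1, -36, 1], "rot": [0, 0, 0], "gripper": 8.5}, {"offset": [4.6, -40, 1], "rot": [0, 0, 0], "gripper": 8.5}, {"offset": [5, -44, 1], "rot": [0, 0, 0], "gripper": 8.5}, {"offset": [5.3, -47, 1], "rot": [0, 0, 0], "gripper": 8.5}]}}

```text
time_s: 10.7
eef_pos: [444.5, -81.7, 249.3]
ee_rot: [-0.002, 0.001, 1.0, 0.001]
force: [0.7, -0.4, 0.2]
grip_width: 0.993
grip_force: 0.0
```

>>> {"fn": "step_arm", "kwargs": {"plan": [{"offset": [0.5, -4, 0.5], "rot": [0, 0, 0], "gripper": 8.5}, {"offset": [0.9, -8, 1], "rot": [0, 0, 0], "gripper": 8.5}, {"offset": [1.4, -12, 2], "rot": [0, 0, -2], "gripper": 8.5}, {"offset": [1.8, -16, 3], "rot": [0, 0, -5.5], "gripper": 8.5}, {"offset": [2.3, -19.2, 3], "rot": [0, 0, -5.5], "gripper": 8.5}, {"offset": [2.3, -19.2, 3], "rot": [0, 0, -5.5], "gripper": 8.5}, {"offset": [2.3, -19.2, 3], "rot": [0, 0, -5.5], "gripper": 8.5}, {"offset": [2.3, -19.2, 3], "rot": [0, 0, -5.5], "gripper": 8.5}]}}

```text
time_s: 11.5
eef_pos: [422.1, -270.7, 219.8]
ee_rot: [-0.0, -0.048, 0.999, 0.001]
force: [-0.2, 1.2, -0.1]
grip_width: 0.998
grip_force: 0.0
```

Run:
```python
from h import *
z=cam('side'); 
try: print('ad side',blob(z,(395,130,440,170),37,52,44))
except Exception as e: print(e)
c=go([421.3,-271.8,88],down(95.5))
```

```text
ad side (array([ 421.1, -270.6,   61.9,   32.9,    5.5,    5.3]), array([ 420.9, -269.7]))
offset [0.09, -0.12, 13.21] rot [0.1, -0.0, 0.0] dist mm 132.0
```

>>> {"fn": "step_arm", "kwargs": {"plan": [{"offset": [0.1, -0.1, 4], "rot": [0, 0, 0], "gripper": 8.5}, {"offset": [0.1, -0.1, 8], "rot": [0, 0, 0], "gripper": 8.5}, {"offset": [0.1, -0.1, 11], "rot": [0, 0, 0], "gripper": 8.5}, {"offset": [0.1, -0.1, 13.1], "rot": [0, 0, 0], "gripper": 8.5}, {"offset": [0.1, -0.1, 13.1], "rot": [0, 0, 0], "gripper": 6}, {"offset": [0.1, -0.1, 13.1], "rot": [0, 0, 0], "gripper": 4}, {"offset": [0.1, -0.1, 13.1], "rot": [0, 0, 0], "gripper": 1.8}, {"offset": [0.1, -0.1, 13.1], "rot": [0, 0, 0], "gripper": 1.8}, {"offset": [0.1, -0.1, 13.1], "rot": [0, 0, 0], "gripper": 1.8}, {"offset": [0.1, -0.1, 13.1], "rot": [0, 0, 0], "gripper": 1.8}, {"offset": [0.1, -0.1, 13.1], "rot": [0, 0, 0], "gripper": 1.8}], "squeeze": 90}}

```text
time_s: 12.65
eef_pos: [421.7, -273.1, 90.8]
ee_rot: [0.001, -0.048, 0.999, -0.001]
force: [-1.0, 0.5, 8.2]
grip_width: 0.264
grip_force: 89.5
```

>>> {"fn": "step_arm", "kwargs": {"plan": [{"offset": [0, 0, -2], "rot": [0, 0, 0], "gripper": 1.8}, {"offset": [0, 0, -5], "rot": [0, 0, 0], "gripper": 1.8}, {"offset": [0, 0, -8], "rot": [0, 0, 0], "gripper": 1.8}, {"offset": [0, 0, -10], "rot": [0, 0, 0], "gripper": 1.8}, {"offset": [0, 0, -10], "rot": [0, 0, 0], "gripper": 1.8}]}}

```text
time_s: 13.15
eef_pos: [421.8, -273.3, 192.0]
ee_rot: [0.002, -0.048, 0.999, -0.002]
force: [0.2, 0.2, -2.6]
grip_width: 0.264
grip_force: 88.6
```

Run:
```python
from h import *
print(sense()['grip_width'])
c=go([607.6,-317.6,187],down(93)); c=go([607.6,-317.6,137],down(93),c)
```

```text
0.26370126678838585
offset [-18.07, -6.18, 0.59] rot [-0.2, 0.2, 2.5] dist mm 191.0
offset [0.0, 0.0, 5.0] rot [0.0, 0.0, 0.0] dist mm 50.0
```

>>> {"fn": "step_arm", "kwargs": {"plan": [{"offset": [-3, -1, 0], "rot": [0, 0, 0], "gripper": 1.8}, {"offset": [-6, -2, 0], "rot": [0, 0, 0], "gripper": 1.8}, {"offset": [-9, -3, 0], "rot": [0, 0, 0.5], "gripper": 1.8}, {"offset": [-12, -4, 0], "rot": [0, 0, 1], "gripper": 1.8}, {"offset": [-15, -5, 0], "rot": [0, 0, 2], "gripper": 1.8}, {"offset": [-18.1, -6.2, 0.5], "rot": [0, 0, 2.5], "gripper": 1.8}, {"offset": [-18.1, -6.2, 2], "rot": [0, 0, 2.5], "gripper": 1.8}, {"offset": [-18.1, -6.2, 4], "rot": [0, 0, 2.5], "gripper": 1.8}, {"offset": [-18.1, -6.2, 4], "rot": [0, 0, 2.5], "gripper": 1.8}, {"offset": [-18.1, -6.2, 4], "rot": [0, 0, 2.5], "gripper": 1.8}]}}

```text
time_s: 14.15
eef_pos: [606.7, -317.0, 148.6]
ee_rot: [-0.001, -0.026, 1.0, 0.001]
force: [0.8, 0.5, -1.5]
grip_width: 0.271
grip_force: 88.6
```

Run:
```python
from h import *
print(pose()[0],sense()['grip_width'],pose()[1].as_quat())
c=cam('top'); s=cam('side')
a=cv2.resize(c['color'][165:245,425:505],(400,400),interpolation=2); b=cv2.resize(s['color'][90:170,320:400],(400,400),interpolation=2)
save('hold2',np.hstack([a,b]))
for n,cc,bx in(('top',c,(430,160,500,245)),('side',s,(320,90,400,170))):
    p,k=reg(cc,bx); k=k.astype(int)
    yl=(k[:,0]>160)&(k[:,2]<130)&(p[:,2]>50)&(p[:,2]<110); 
    if yl.sum(): print(n,'yellow',p[yl].min(0),p[yl].max(0))
    g=p[(p[:,2]>68)&(p[:,2]<82)]; print(n,len(g),rect(g) if len(g)>3 else 0, np.median(g,0), g.min(0),g.max(0))
```

```text
[ 606.6802599  -316.96989401  148.61111893] 0.27105480396057147 [-2.58696640e-02  9.99664886e-01  5.82704926e-04 -7.32405803e-04]
top yellow [ 563.0753974  -298.43284267   70.02975699] [ 570.930897   -291.88104996   74.41495788]
top 211 [ 618.2 -272.1  103.4   90.   -21.9] [ 593.68204151 -297.62229382   71.83564534] [ 558.03466124 -330.32997233   68.25911496] [ 651.09014856 -213.18238599   81.66231515]
side yellow [ 562.19512923 -345.89996892   59.71419127] [ 574.41397644 -288.21237194   77.52770361]
side 265 [ 604.9 -280.8  137.4   90.8  -86.3] [ 591.86990504 -302.64188361   73.23060847] [ 560.99527751 -351.20695986   68.04454667] [ 653.02695909 -212.66951043   81.89460151]
```

View pics/hold2.png

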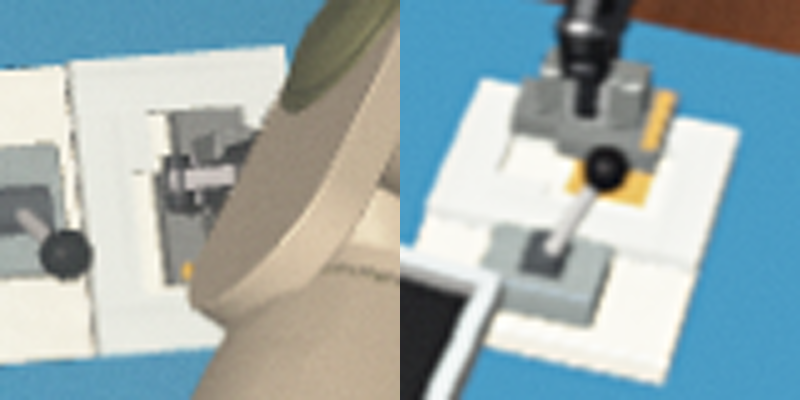

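The adapter is held above the pocket, and the yellow strip in the pocket is at the same end as the adapter's. I'll measure the adapter's +y edges in the same frame as the plate centre.

Run:
```python
from h import *
c=cam('top'); g=cv2.cvtColor(c['color'],cv2.COLOR_RGB2GRAY).astype(float)
th=np.radians(3.0); ex=np.array([np.cos(th),np.sin(th)]); ey=np.array([-ex[1],ex[0]]); O=np.array([607.6,-317.6])
for v in range(184,224,2):
    row=g[v,448:478]; 
    i=next((j for j in range(1,30) if row[j]<165 and row[j-1]>=165),None)
    if i is None: continue
    u=448+i-1+(row[i-1]-165)/(row[i-1]-row[i]); w=ray(c,[u,v],72)[0][:2]-O; print(v,round(u,2),'station xy',(w@ex).round(1),(w@ey).round(1),row[max(i-2,0):i+2])
# top (far) edge of adapter
for u in range(458,474,3):
    col=g[178:200,u]; i=next((j for j in range(1,22) if col[j]<165 and col[j-1]>=165),None)
    if i: v=178+i-1+(col[i-1]-165)/(col[i-1]-col[i]); w=ray(c,[u,v],72)[0][:2]-O; print('far',u,round(v,2),(w@ex).round(1),(w@ey).round(1))
```

```text
186 469.07 station xy 43.0 -4.4 [172. 166. 152. 152.]
188 458.47 station xy 40.0 24.2 [241. 201. 125. 120.]
190 458.67 station xy 34.8 24.4 [240. 224. 136. 105.]
192 458.83 station xy 29.6 24.6 [241. 239. 150. 106.]
194 459.02 station xy 24.4 24.7 [239. 166. 115. 122.]
196 457.28 station xy 19.6 29.9 [239. 189. 103. 108.]
198 457.22 station xy 14.4 30.7 [234. 183. 103. 107.]
200 455.63 station xy 9.6 35.5 [240. 211. 138. 109.]
202 455.66 station xy 4.4 36.0 [242. 215. 139. 120.]
204 455.92 station xy -0.8 36.0 [241. 231. 159. 106.]
206 456.21 station xy -6.0 35.8 [241. 179. 112. 108.]
208 456.41 station xy -11.2 35.9 [240. 195. 122. 122.]
210 456.64 station xy -16.4 35.9 [240. 215. 137. 120.]
212 456.89 station xy -21.6 35.9 [241. 232. 157. 115.]
214 457.11 station xy -26.7 35.9 [241. 172. 111. 137.]
216 457.37 station xy -31.9 35.9 [241. 191. 121. 123.]
218 457.63 station xy -37.1 35.8 [241. 216. 135. 123.]
220 457.8 station xy -42.2 35.9 [242. 233. 148. 113.]
222 462.44 station xy -48.4 24.5 [218. 186. 138. 142.]
far 458 195.43 20.9 27.8
far 461 186.74 42.8 17.2
far 464 186.57 42.6 9.2
far 467 186.52 42.1 1.3
far 470 185.83 43.2 -6.9
far 473 186.47 40.9 -14.6
```

>>> {"fn": "step_arm", "kwargs": {"plan": [{"offset": [-0.22, -0.06, 0.5], "rot": [0, 0, 0], "gripper": 1.8}, {"offset": [-0.22, -0.06, 1.5], "rot": [0, 0, 0], "gripper": 1.8}, {"offset": [-0.22, -0.06, 2.4], "rot": [0, 0, 0], "gripper": 1.8}, {"offset": [-0.22, -0.06, 2.6], "rot": [0, 0, 0], "gripper": 1.8}, {"offset": [-0.22, -0.06, 2.6], "rot": [0, 0, 0], "gripper": 1.8}, {"offset": [-0.22, -0.06, 2.6], "rot": [0, 0, 0], "gripper": 1.8}, {"offset": [-0.22, -0.06, 2.9], "rot": [0, 0, 0], "gripper": 1.8}, {"offset": [-0.22, -0.06, 3.1], "rot": [0, 0, 0], "gripper": 1.8}, {"offset": [-0.22, -0.06, 3.2], "rot": [0, 0, 0], "gripper": 1.8}, {"offset": [-0.22, -0.06, 3.3], "rot": [0, 0, 0], "gripper": 1.8}, {"offset": [-0.22, -0.06, 3.3], "rot": [0, 0, 0], "gripper": 1.8}]}}

```text
time_s: 15.4
eef_pos: [609.5, -318.0, 116.3]
ee_rot: [0.0, -0.026, 1.0, -0.0]
force: [1.8, -3.1, -2.3]
grip_width: 0.262
grip_force: 88.7
```

>>> {"fn": "step_arm", "kwargs": {"plan": [{"offset": [0, 0, 0.2], "rot": [0, 0, 0], "gripper": 1.8}, {"offset": [0, 0, 0.4], "rot": [0, 0, 0], "gripper": 1.8}, {"offset": [0, 0, 0.55], "rot": [0, 0, 0], "gripper": 1.8}, {"offset": [0, 0, 0.65], "rot": [0, 0, 0], "gripper": 1.8}, {"offset": [0, 0, 0.7], "rot": [0, 0, 0], "gripper": 1.8}, {"offset": [0, 0, 0.75], "rot": [0, 0, 0], "gripper": 1.8}, {"offset": [0, 0, 0.75], "rot": [0, 0, 0], "gripper": 1.8}]}}

```text
time_s: 16.1
eef_pos: [609.5, -318.0, 109.0]
ee_rot: [0.0, -0.026, 1.0, -0.0]
force: [1.4, -4.8, 0.2]
grip_width: 0.265
grip_force: 89.0
```

>>> {"fn": "step_arm", "kwargs": {"plan": [{"offset": [0, 0, 0], "rot": [0, 0, 0], "gripper": 5}, {"offset": [0, 0, 0], "rot": [0, 0, 0], "gripper": 5}, {"offset": [0, 0, 0], "rot": [0, 0, 0], "gripper": 5}, {"offset": [0, 0, 0], "rot": [0, 0, 0], "gripper": 5}, {"offset": [0, 0, -1], "rot": [0, 0, 0], "gripper": 5}, {"offset": [0, 0, -4], "rot": [0, 0, 0], "gripper": 5}, {"offset": [0, 0, -8], "rot": [0, 0, 0], "gripper": 8.5}, {"offset": [0, 0, -12], "rot": [0, 0, 0], "gripper": 8.5}, {"offset": [4, 4, -13], "rot": [0, 0, 0], "gripper": 8.5}, {"offset": [8, 8, -13], "rot": [0, 0, 0], "gripper": 8.5}, {"offset": [12, 12, -13], "rot": [0, 0, 0], "gripper": 8.5}, {"offset": [12, 12, -13], "rot": [0, 0, 0], "gripper": 8.5}]}}

```text
time_s: 17.3
eef_pos: [480.9, -201.3, 239.7]
ee_rot: [-0.0, -0.026, 1.0, 0.0]
force: [0.5, -0.6, 0.3]
grip_width: 0.993
grip_force: 0.0
```

```bash
cat >> h.py <<'E'
def modules(c,dark=36):
    """fin-top rectangles of modules on the bench: world points with z 28..46, components in a 2 mm grid"""
    P=c['P'].reshape(-1,3); q=P[(P[:,2]>28)&(P[:,2]<46)&(P[:,0]>290)&(P[:,0]<540)&(P[:,1]>-200)&(P[:,1]<320)]
    G=np.zeros((130,270),np.uint8); i=((q[:,:2]-[285,-210])/2).astype(int); G[i[:,0],i[:,1]]=1
    G=cv2.morphologyEx(G,cv2.MORPH_CLOSE,np.ones((5,5)));n,L=cv2.connectedComponents(G); out=[]
    for k in range(1,n):
        g=q[L[i[:,0],i[:,1]]==k]
        if len(g)>120: out.append((rect(g),np.median(g[:,2]).round(1),len(g)))
    return out
E
python3 - <<'E'
from h import *
c=cam('top'); 
for lo,hi in((26,29.5),(29.5,36),(56,68)):
    p,_=reg(c,(445,175,492,235)); q=p[(p[:,2]>lo)&(p[:,2]<hi)]; print(lo,len(q),np.median(q,0))
print('ridge',blob(c,(440,175,490,235),54,70,62),'plate14',blob(c,(437,165,495,245),29.9,70,32,open_=3))
save('t3',cv2.resize(c['color'][165:245,405:505],(500,400),interpolation=2))
for m in modules(c): print(m)
for m in modules(cam('side')): print('s',m)
E
```

```text
26 898 [ 631.60466889 -328.37639714   27.83254004]
29.5 528 [ 608.36137783 -301.81550282   31.29783846]
56 223 [ 607.51280136 -315.34019596   61.80796829]
ridge (array([ 607.2, -314.7,   60.3,   27.9,    3.2,    3.7]), array([ 607.3, -314.3])) plate14 (array([ 606.4, -314.4,   89.2,   60.9,   -1.6,   -8.8]), array([ 607. , -315.3]))
(array([431.2, 241. ,  62.8,  40.7,  85.4]), np.float64(38.9), 341)
(array([442.4, 117.1,  64.1,  40.5, -64. ]), np.float64(38.5), 303)
(array([449.4,  -7. ,  64.2,  40.6, -77.5]), np.float64(38.5), 325)
s (array([432.2, 240.1,  64.8,  40.2,  85.7]), np.float64(39.1), 523)
s (array([445.2, 115.8,  66. ,  40.8, -63.9]), np.float64(38.4), 450)
s (array([452. ,  -7.6,  66.6,  40.4, -76.9]), np.float64(38.5), 336)
```

View pics/t3.png

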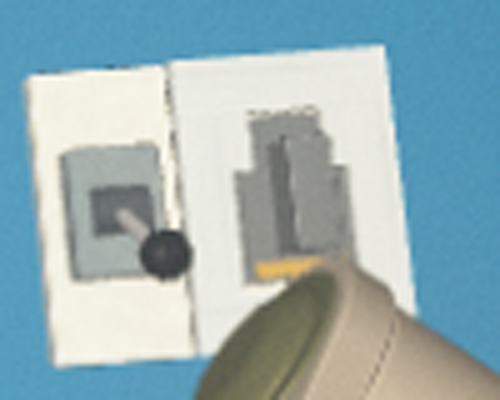

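The adapter sits flat in the pocket: its plate is 32 mm high, and in the crop it fills the outline at about (300,200). Module3 was knocked about 30 mm, to (450,−7). Next I fit the chute pose.

Run:
```python
from h import *
for n in('top','side'):
    c=cam(n); P=c['P'].reshape(-1,3); K=c['color'].reshape(-1,3).astype(int)
    s=(P[:,0]>570)&(P[:,0]<720)&(P[:,1]>-130)&(P[:,1]<330)&(P[:,2]>25)&(P[:,2]<160); P=P[s];K=K[s]
    # floor plane in bay+slot dark
    d=P[(K.sum(1)<220)]
    for _ in range(5):
        A=np.c_[d[:,:2],np.ones(len(d))]; co=np.linalg.lstsq(A,d[:,2],rcond=None)[0]; r=d[:,2]-A@co; d=d[abs(r)<2.5*r.std()]
    print(n,co,r.std(),'z(645,-40)',co@[645,-40,1],'z(650,150)',co@[650,150,1])
    h=P[:,2]-(P[:,:2]@co[:2]+co[2]); h=h*np.cos(np.radians(15))
    w=P[(h>9)&(h<19)&(K.min(1)>120)]
    cen=[]
    for y in range(-100,300,20):
        g=w[(w[:,1]>y)&(w[:,1]<y+20),0]; lo=g[g<647]; hi=g[g>=647]
        if len(lo)>3 and len(hi)>3:
            v=np.r_[np.percentile(lo,[3,97]),np.percentile(hi,[3,97])]; cen.append([y+10,v[0],v[3]]); print(y+10,v.round(1),'outer mid',((v[0]+v[3])/2).round(1),'inner mid',((v[1]+v[2])/2).round(1))
    cen=np.array(cen); f=np.polyfit(cen[:,0],cen[:,1:].mean(1),1); print('mid line x=',f,'yaw',90-np.degrees(np.arctan(f[0])))
    print('upper end wall y',np.percentile(w[(w[:,0]>625)&(w[:,0]<665)&(w[:,1]<0),1],[2,50,98]))
    st=P[(h>20)&(h<30)]; print('stop',st.shape,st.min(0) if len(st) else 0,st.max(0) if len(st) else 0)
    ye=P[(K[:,0]>150)&(K[:,2]<110)&(K[:,1]>90)]; print('yellow',len(ye),ye.min(0) if len(ye) else 0,ye.max(0) if len(ye) else 0)
save('t4',cv2.resize(cam('side')['color'][130:310,235:345],(489,800))[:600])
```

```text
top [-2.12353803e-02 -2.65387251e-01  1.20925536e+02] 1.478053262915244 z(645,-40) 117.84420622441998 z(650,150) 67.31445164578575
-90 [593.7 645.7 648.5 675.4] outer mid 634.6 inner mid 647.1
-70 [594.2 599.8 668.6 677.5] outer mid 635.9 inner mid 634.2
-50 [595.2 601.  670.5 678.7] outer mid 637.0 inner mid 635.8
-30 [596.5 601.9 671.8 678.6] outer mid 637.5 inner mid 636.9
-10 [597.4 604.1 672.6 680. ] outer mid 638.7 inner mid 638.3
10 [598.4 607.3 671.5 679.8] outer mid 639.1 inner mid 639.4
30 [602.  617.7 664.6 678.2] outer mid 640.1 inner mid 641.2
50 [605.6 618.7 666.  679. ] outer mid 642.3 inner mid 642.4
70 [606.9 620.1 667.5 680.8] outer mid 643.9 inner mid 643.8
90 [608.2 621.2 668.6 682.6] outer mid 645.4 inner mid 644.9
110 [609.2 622.7 670.3 684.4] outer mid 646.8 inner mid 646.5
130 [610.3 623.9 672.  685.6] outer mid 648.0 inner mid 648.0
150 [611.5 624.8 673.2 687.5] outer mid 649.5 inner mid 649.0
170 [612.5 626.2 674.8 687.8] outer mid 650.1 inner mid 650.5
190 [613.7 627.2 676.3 687.7] outer mid 650.7 inner mid 651.8
210 [615.  628.4 676.1 689.5] outer mid 652.
[... 1478 characters left out ...]
 inner mid 652.1
190 [615.4 630.5 676.3 691.9] outer mid 653.7 inner mid 653.4
210 [616.9 631.6 677.3 692.6] outer mid 654.8 inner mid 654.5
230 [617.9 632.9 679.2 693.7] outer mid 655.8 inner mid 656.1
250 [619.6 634.2 680.5 695.1] outer mid 657.3 inner mid 657.3
270 [620.6 635.  681.7 696.9] outer mid 658.8 inner mid 658.4
290 [621.8 630.7 657.2 697.7] outer mid 659.7 inner mid 644.0
mid line x= [6.49812081e-02 6.41060406e+02] yaw 86.28207819509902
upper end wall y [-96.47509089 -90.80166304 -87.02551845]
stop (170, 3) [629.85966139 281.99376275  49.87984318] [689.22738619 296.9696266   60.97307198]
yellow 51 [629.96227913 291.55708168  29.15089899] [678.91830552 307.47976798  46.1830103 ]
```

```bash
cat >> h.py <<'E'
T=np.array([657.8,277,33.]); _a,_b=np.radians(86.4),np.radians(15)
_h=np.array([np.cos(_a),np.sin(_a),0]); EX=np.cos(_b)*_h-[0,0,np.sin(_b)]; EZ=np.sin(_b)*_h+[0,0,np.cos(_b)]; EY=np.cross(EZ,EX)
RT=R.from_matrix(np.c_[EX*0+np.cross(-EY,-EZ),-EY,-EZ])
def tr(x,y,z): return T+x*EX+y*EY+z*EZ
def intr(p): d=np.array(p)-T; return np.array([d@EX,d@EY,d@EZ]).round(1)
E
python3 - <<'E'
from h import *
print(RT.as_matrix().round(3).tolist(), tr(-340,0,0))
c=go([450.5,-7.5,180],down(13)); go([450.5,-7.5,87],down(13),c)
E
```

```text
[[0.061, 0.998, -0.016], [0.964, -0.063, -0.258], [-0.259, -0.0, -0.966]] [637.17866528 -50.76672939 120.99847533]
offset [2.33, 19.87, 5.93] rot [-0.0, 0.1, 80.0] dist mm 209.0
offset [0.0, 0.0, 9.3] rot [0.0, 0.0, 0.0] dist mm 93.0
```

>>> {"fn": "step_arm", "kwargs": {"plan": [{"offset": [2.3, 19.9, 2], "rot": [0, 0, 80], "gripper": 8.5}, {"offset": [2.3, 19.9, 2], "rot": [0, 0, 80], "gripper": 8.5}, {"offset": [2.3, 19.9, 2], "rot": [0, 0, 80], "gripper": 8.5}, {"offset": [2.3, 19.9, 2], "rot": [0, 0, 80], "gripper": 8.5}, {"offset": [2.3, 19.9, 5.9], "rot": [0, 0, 80], "gripper": 8.5}, {"offset": [2.3, 19.9, 5.9], "rot": [0, 0, 80], "gripper": 8.5}, {"offset": [2.3, 19.9, 5.9], "rot": [0, 0, 80], "gripper": 8.5}, {"offset": [2.3, 19.9, 5.9], "rot": [0, 0, 80], "gripper": 8.5}, {"offset": [2.3, 19.9, 5.9], "rot": [0, 0, 80], "gripper": 8.5}, {"offset": [2.3, 19.9, 5.9], "rot": [0, 0, 80], "gripper": 8.5}, {"offset": [2.3, 19.9, 5.9], "rot": [0, 0, 80], "gripper": 8.5}, {"offset": [2.3, 19.9, 5.9], "rot": [0, 0, 80], "gripper": 8.5}]}}

```text
time_s: 18.75
eef_pos: [450.7, -6.8, 179.8]
ee_rot: [0.0, 0.622, 0.783, 0.0]
force: [-0.1, 0.2, 0.1]
grip_width: 0.997
grip_force: 0.0
```

Run:
```python
from h import *
for m in modules(cam('side')): print('s',m)
go([450.5,-7.5,87],down(13))
```

```text
s (array([431.9, 239.6,  65.5,  40.2,  86.3]), np.float64(38.7), 527)
s (array([445.1, 116.5,  67. ,  41.4, -66. ]), np.float64(38.4), 453)
s (array([452. ,  -8.1,  69.2,  40.1, -77.7]), np.float64(38.2), 335)
offset [-0.07, -0.02, 9.28] rot [0.0, 0.0, 0.1] dist mm 93.0
```

>>> {"fn": "step_arm", "kwargs": {"plan": [{"offset": [-0.1, 0, 4], "rot": [0, 0, 0], "gripper": 8.5}, {"offset": [-0.1, 0, 7], "rot": [0, 0, 0], "gripper": 8.5}, {"offset": [-0.1, 0, 9.3], "rot": [0, 0, 0], "gripper": 8.5}, {"offset": [-0.1, 0, 9.3], "rot": [0, 0, 0], "gripper": 8.5}, {"offset": [-0.1, 0, 9.3], "rot": [0, 0, 0], "gripper": 6}, {"offset": [-0.1, 0, 9.3], "rot": [0, 0, 0], "gripper": 3.4}, {"offset": [-0.1, 0, 9.3], "rot": [0, 0, 0], "gripper": 3.4}, {"offset": [-0.1, 0, 9.3], "rot": [0, 0, 0], "gripper": 3.4}, {"offset": [-0.1, 0, 9.3], "rot": [0, 0, 0], "gripper": 3.4}, {"offset": [-0.1, 0, 9.3], "rot": [0, 0, 0], "gripper": 3.4}], "squeeze": 90}}

```text
time_s: 19.8
eef_pos: [451.0, -7.6, 88.3]
ee_rot: [0.001, 0.623, 0.783, 0.0]
force: [-2.1, -0.3, 9.9]
grip_width: 0.451
grip_force: 91.8
```

>>> {"fn": "step_arm", "kwargs": {"plan": [{"offset": [0, 0, -2], "rot": [0, 0, 0], "gripper": 3.4}, {"offset": [0, 0, -5], "rot": [0, 0, 0], "gripper": 3.4}, {"offset": [0, 0, -9], "rot": [0, 0, 0], "gripper": 3.4}, {"offset": [0, 0, -13], "rot": [0, 0, 0], "gripper": 3.4}, {"offset": [0, 0, -17], "rot": [0, 0, 0], "gripper": 3.4}, {"offset": [0, 0, -17], "rot": [0, 0, 0], "gripper": 3.4}, {"offset": [0, 0, -17], "rot": [0, 0, 0], "gripper": 3.4}]}}

```text
time_s: 20.5
eef_pos: [450.1, -7.4, 257.1]
ee_rot: [0.001, 0.623, 0.783, 0.0]
force: [-0.1, -0.8, -2.9]
grip_width: 0.45
grip_force: 91.3
```

Run:
```python
from h import *
s=sense(); print(s['grip_width'],s['eef_pos'])
c=go(tr(-340,0,89+45),RT); go(tr(-340,0,89+1.5),RT,c)
c=cam('side'); save('hold3',cv2.resize(c['color'][100:300,250:450],(500,500)))
```

```text
0.449735413102589 [450.09638589  -7.36953298 257.1069779 ]
offset [-5.11, 18.24, 0.69] rot [2.2, -14.9, 16.5] dist mm 190.0
offset [-0.0, -0.0, 4.35] rot [0.0, 0.0, 0.0] dist mm 44.0
```

View pics/hold3.png

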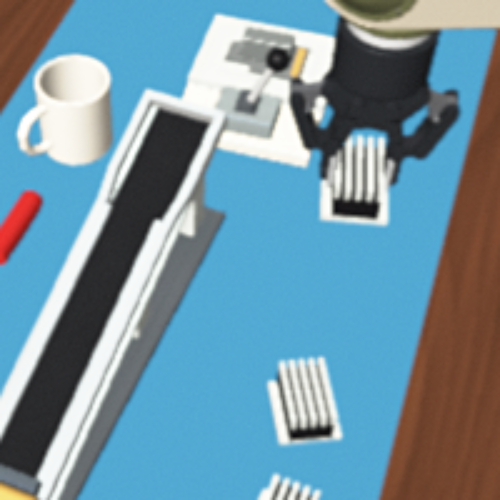

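The module is held level at (360,175) in the crop. Now over to the bay.

>>> {"fn": "step_arm", "kwargs": {"plan": [{"offset": [-1, 4, 0], "rot": [0.5, -3, 3], "gripper": 3.4}, {"offset": [-2, 8, 0], "rot": [1, -7, 8], "gripper": 3.4}, {"offset": [-4, 12, 0.2], "rot": [2, -12, 12], "gripper": 3.4}, {"offset": [-4.5, 15.5, 0.5], "rot": [2.2, -14.9, 16.5], "gripper": 3.4}, {"offset": [-5.1, 18.2, 0.7], "rot": [2.2, -14.9, 16.5], "gripper": 3.4}, {"offset": [-5.1, 18.2, 0.7], "rot": [2.2, -14.9, 16.5], "gripper": 3.4}, {"offset": [-5.1, 18.2, 0.7], "rot": [2.2, -14.9, 16.5], "gripper": 3.4}, {"offset": [-5.1, 18.2, 0.7], "rot": [2.2, -14.9, 16.5], "gripper": 3.4}]}}

```text
time_s: 21.35
eef_pos: [638.3, -16.3, 249.1]
ee_rot: [0.088, 0.723, 0.679, -0.096]
force: [0.2, 0.1, -2.0]
grip_width: 0.449
grip_force: 91.5
```

Run:
```python
from h import *
s=sense(); print(s['grip_width'],intr(s['eef_pos']))
go(tr(-340,0,88.3+8),RT)
for n,b in(('top',(335,165,400,215)),('side',(290,120,350,180))):
    c=cam(n); p,k=reg(c,b); q=np.array([intr(x) for x in p]); 
    for lo,hi in((65,95),(45,56)):
        g=q[(q[:,2]>lo)&(q[:,2]<hi)&(abs(q[:,1])<45)&(q[:,0]<-250)]; print(n,lo,len(g),rect(g) if len(g)>5 else 0, np.median(g,0))
```

```text
0.4487766364027725 [-339.8    1.   132.6]
offset [-0.02, 0.11, 3.63] rot [-0.1, -0.0, 0.0] dist mm 36.0
top 65 5 0 [-371.8   -0.8   65.9]
top 45 16 [-350.7   23.2   76.    34.8   35.4] [-370.45   24.35   47.65]
side 65 442 [-3.304e+02 -2.000e-01  6.200e+01  5.330e+01  7.040e+01] [-328.75    0.9    81.8 ]
side 45 120 [-333.8    1.3   56.8   51.6   89.2] [-314.75   21.55   50.55]
```

>>> {"fn": "step_arm", "kwargs": {"plan": [{"offset": [0, 0.1, 1.5], "rot": [0, 0, 0], "gripper": 3.4}, {"offset": [0, 0.1, 3], "rot": [0, 0, 0], "gripper": 3.4}, {"offset": [0, 0.1, 3.6], "rot": [0, 0, 0], "gripper": 3.4}, {"offset": [0, 0.1, 4], "rot": [0, 0, 0], "gripper": 3.4}, {"offset": [0, 0.1, 4.2], "rot": [0, 0, 0], "gripper": 3.4}, {"offset": [0, 0.1, 4.3], "rot": [0, 0, 0], "gripper": 3.4}, {"offset": [0, 0.1, 4.3], "rot": [0, 0, 0], "gripper": 3.4}]}}

```text
time_s: 22.15
eef_pos: [639.5, -27.4, 208.7]
ee_rot: [0.089, 0.723, 0.679, -0.095]
force: [-0.1, 0.7, -1.6]
grip_width: 0.449
grip_force: 91.6
```

Run:
```python
from h import *
s=sense(); print(s['grip_width'],intr(s['eef_pos']),s['force'])
```

```text
0.44859545871636136 [-340.    -0.8   90.8] [-0.05571565  0.72719892 -1.60192455]
```

>>> {"fn": "step_arm", "kwargs": {"plan": [{"offset": [0, -0.08, 0.15], "rot": [0, 0, 0], "gripper": 3.4}, {"offset": [1, -0.08, 0.2], "rot": [0, 0, 0], "gripper": 3.4}, {"offset": [2, -0.08, 0.2], "rot": [0, 0, 0], "gripper": 3.4}, {"offset": [3, -0.08, 0.2], "rot": [0, 0, 0], "gripper": 3.4}, {"offset": [4, -0.08, 0.2], "rot": [0, 0, 0], "gripper": 3.4}, {"offset": [5, -0.08, 0.2], "rot": [0, 0, 0], "gripper": 3.4}, {"offset": [6, -0.08, 0.2], "rot": [0, 0, 0], "gripper": 3.4}, {"offset": [6, -0.08, 0.2], "rot": [0, 0, 0], "gripper": 3.4}]}}

```text
time_s: 22.95
eef_pos: [642.1, 31.4, 190.3]
ee_rot: [0.089, 0.722, 0.679, -0.095]
force: [0.2, 0.1, -1.7]
grip_width: 0.452
grip_force: 91.6
```

Run:
```python
from h import *
s=sense(); print(s['grip_width'],intr(s['eef_pos']),s['force'])
```

```text
0.45168243299969807 [-2.785e+02  2.000e-01  8.820e+01] [ 0.18603408  0.10776562 -1.72828989]
```

>>> {"fn": "step_arm", "kwargs": {"plan": [{"offset": [1, 0, 0], "rot": [0, 0, 0], "gripper": 3.4}, {"offset": [2.5, 0, 0], "rot": [0, 0, 0], "gripper": 3.4}, {"offset": [4, 0, 0], "rot": [0, 0, 0], "gripper": 3.4}, {"offset": [5.5, 0, 0], "rot": [0, 0, 0], "gripper": 3.4}, {"offset": [7, 0, 0], "rot": [0, 0, 0], "gripper": 3.4}, {"offset": [8.5, 0, 0], "rot": [0, 0, 0], "gripper": 3.4}, {"offset": [10, 0, 0], "rot": [0, 0, 0], "gripper": 3.4}, {"offset": [10, 0, 0], "rot": [0, 0, 0], "gripper": 3.4}]}}

```text
time_s: 23.75
eef_pos: [648.1, 128.4, 164.1]
ee_rot: [0.089, 0.722, 0.679, -0.096]
force: [-0.7, -0.5, -2.5]
grip_width: 0.446
grip_force: 91.6
```

Run:
```python
from h import *
s=sense(); print(s['grip_width'],intr(s['eef_pos']),s['force'],s['wrist_torque'])
```

```text
0.4459577872368348 [-177.7    0.4   88.1] [-0.6998438  -0.50492666 -2.53726204] [ 0.16370846 -0.02215884 -0.0063678 ]
```

>>> {"fn": "step_arm", "kwargs": {"plan": [{"offset": [1.5, 0, 0], "rot": [0, 0, 0], "gripper": 3.4}, {"offset": [3, 0, 0], "rot": [0, 0, 0], "gripper": 3.4}, {"offset": [5, 0, 0], "rot": [0, 0, 0], "gripper": 3.4}, {"offset": [7, 0, 0], "rot": [0, 0, 0], "gripper": 3.4}, {"offset": [9, 0, 0], "rot": [0, 0, 0], "gripper": 3.4}, {"offset": [11, 0, 0], "rot": [0, 0, 0], "gripper": 3.4}, {"offset": [12.5, 0, 0], "rot": [0, 0, 0], "gripper": 3.4}, {"offset": [13.4, 0, 0], "rot": [0, 0, 0], "gripper": 3.4}, {"offset": [13.8, 0, 0], "rot": [0, 0, 0], "gripper": 3.4}, {"offset": [14, 0, 0], "rot": [0, 0, 0], "gripper": 3.4}, {"offset": [14, 0, 0], "rot": [0, 0, 0], "gripper": 3.4}]}}

```text
time_s: 24.85
eef_pos: [657.0, 261.0, 128.8]
ee_rot: [0.089, 0.723, 0.678, -0.095]
force: [-0.7, 0.2, -1.6]
grip_width: 0.452
grip_force: 91.6
```

Run:
```python
from h import *
s=sense(); print(s['grip_width'],intr(s['eef_pos']),s['force'],s['wrist_torque'])
```

```text
0.45170621733646016 [-40.3  -0.2  88.4] [-0.66861133  0.24039114 -1.58437893] [ 0.17231081  0.00788271 -0.03025302]
```

>>> {"fn": "step_arm", "kwargs": {"plan": [{"offset": [0.3, 0, 0], "rot": [0, 0, 0], "gripper": 3.4}, {"offset": [0.5, 0, 0], "rot": [0, 0, 0], "gripper": 3.4}, {"offset": [0.7, 0, 0], "rot": [0, 0, 0], "gripper": 3.4}, {"offset": [0.8, 0, 0], "rot": [0, 0, 0], "gripper": 3.4}, {"offset": [0.8, 0, 0], "rot": [0, 0, 0], "gripper": 3.4}, {"offset": [0.8, 0, 0], "rot": [0, 0, 0], "gripper": 3.4}]}}

```text
time_s: 25.45
eef_pos: [657.3, 269.0, 126.6]
ee_rot: [0.089, 0.723, 0.679, -0.095]
force: [0.1, -0.7, -2.4]
grip_width: 0.449
grip_force: 91.6
```

Run:
```python
from h import *
s=sense(); print(s['grip_width'],intr(s['eef_pos']),s['force']@EX,s['force'])
```

```text
0.4486626379902933 [-32.   -0.1  88.3] -0.020208320253702946 [ 0.12256603 -0.66060908 -2.35376092]
```

>>> {"fn": "step_arm", "kwargs": {"plan": [{"offset": [0.1, 0, 0], "rot": [0, 0, 0], "gripper": 3.4}, {"offset": [0.2, 0, 0], "rot": [0, 0, 0], "gripper": 3.4}, {"offset": [0.3, 0, 0], "rot": [0, 0, 0], "gripper": 3.4}, {"offset": [0.3, 0, 0], "rot": [0, 0, 0], "gripper": 3.4}]}}

```text
time_s: 25.85
eef_pos: [657.6, 270.5, 126.3]
ee_rot: [0.09, 0.723, 0.678, -0.097]
force: [-3.3, -7.9, 1.9]
grip_width: 0.448
grip_force: 92.0
```

Run:
```python
from h import *
s=sense(); print(s['grip_width'],intr(s['eef_pos']),s['force']@EX,s['force'])
```

```text
0.44772169426115876 [-30.5  -0.2  88.4] -8.303759256839545 [-3.32391649 -7.90746278  1.85152456]
```

>>> {"fn": "step_arm", "kwargs": {"plan": [{"offset": [-0.1, 0, 0], "rot": [0, 0, 0], "gripper": 5.4}, {"offset": [-0.1, 0, 0], "rot": [0, 0, 0], "gripper": 5.4}, {"offset": [-0.1, 0, 0], "rot": [0, 0, 0], "gripper": 5.4}, {"offset": [-0.1, 0, 0], "rot": [0, 0, 0], "gripper": 5.4}, {"offset": [-0.1, 0, -1.5], "rot": [0, 0, 0], "gripper": 5.4}, {"offset": [-0.1, 0, -4], "rot": [0, 0, 0], "gripper": 6}, {"offset": [-0.1, 0, -8], "rot": [0, 0, 0], "gripper": 8.5}, {"offset": [-0.1, 0, -11], "rot": [0, 0, 0], "gripper": 8.5}, {"offset": [-0.1, 0, -11], "rot": [0, 0, 0], "gripper": 8.5}]}}

```text
time_s: 26.75
eef_pos: [660.0, 300.7, 237.7]
ee_rot: [0.091, 0.723, 0.679, -0.091]
force: [0.3, -0.2, 0.6]
grip_width: 0.991
grip_force: 0.0
```

Run:
```python
from h import *
for n in('top','side'):
  c=cam(n)
  for m in modules(c): print(n,m)
  P=c['P'].reshape(-1,3); q=(P-T)@np.c_[EX,EY,EZ]; g=q[(q[:,2]>33)&(q[:,2]<46)&(abs(q[:,1])<30)&(q[:,0]>-260)&(q[:,0]<10)]; print(len(g), rect(g) if len(g)>3 else 0,np.median(g,0) if len(g) else 0)
c=go([443.5,116.7,200],down(25.5)); go([443.5,116.7,87],down(25.5),c)
```

```text
top (array([431.3, 240.9,  62.4,  40.3,  85.4]), np.float64(39.1), 322)
top (array([442.6, 117.1,  64.1,  40.2, -63.9]), np.float64(38.8), 304)
223 [-29.6   1.4  65.7  39.3   0.6] [-31.27108895   2.29062329  39.77186986]
side (array([432. , 240. ,  65.7,  40.1,  85.8]), np.float64(39.1), 522)
side (array([445. , 115.9,  65.6,  41. , -64.7]), np.float64(38.6), 445)
299 [-28.3   0.2  56.8  41.6  -0.4] [-21.17968549   0.571694    38.59177293]
offset [-18.1, -20.38, 8.2] rot [-3.8, 14.7, -28.9] dist mm 285.0
offset [0.0, 0.0, 11.3] rot [0.0, 0.0, 0.0] dist mm 113.0
```

>>> {"fn": "step_arm", "kwargs": {"plan": [{"offset": [-3, -3, 0.5], "rot": [-0.5, 2, -4], "gripper": 8.5}, {"offset": [-6, -6.5, 2], "rot": [-1.5, 6, -12], "gripper": 8.5}, {"offset": [-9, -10, 3.5], "rot": [-2.5, 9, -18], "gripper": 8.5}, {"offset": [-12, -13.5, 5], "rot": [-3, 12, -24], "gripper": 8.5}, {"offset": [-15, -17, 6.8], "rot": [-3.8, 14.7, -28.9], "gripper": 8.5}, {"offset": [-18.1, -20.4, 8.2], "rot": [-3.8, 14.7, -28.9], "gripper": 8.5}, {"offset": [-18.1, -20.4, 8.2], "rot": [-3.8, 14.7, -28.9], "gripper": 8.5}, {"offset": [-18.1, -20.4, 8.2], "rot": [-3.8, 14.7, -28.9], "gripper": 8.5}, {"offset": [-18.1, -20.4, 8.2], "rot": [-3.8, 14.7, -28.9], "gripper": 8.5}, {"offset": [-18.1, -20.4, 8.2], "rot": [-3.8, 14.7, -28.9], "gripper": 8.5}]}}

```text
time_s: 27.85
eef_pos: [444.2, 117.1, 200.0]
ee_rot: [-0.0, 0.534, 0.846, 0.0]
force: [-0.5, 0.8, -0.5]
grip_width: 0.999
grip_force: 0.0
```

Run:
```python
from h import *
for n in('top','side'):
  for m in modules(cam(n)): print(n,m)
go([443.5,116.7,87],down(25.5))
```

```text
side (array([432.2, 239.6,  65.5,  40.2,  85.9]), np.float64(39.0), 526)
side (array([445.2, 115.8,  66.5,  40.4, -64.6]), np.float64(38.6), 441)
offset [-0.02, -0.04, 11.3] rot [-0.0, -0.0, -0.0] dist mm 113.0
```

>>> {"fn": "step_arm", "kwargs": {"plan": [{"offset": [0, 0, 4], "rot": [0, 0, 0], "gripper": 8.5}, {"offset": [0, 0, 8], "rot": [0, 0, 0], "gripper": 8.5}, {"offset": [0, 0, 10.5], "rot": [0, 0, 0], "gripper": 8.5}, {"offset": [0, 0, 11.3], "rot": [0, 0, 0], "gripper": 8.5}, {"offset": [0, 0, 11.3], "rot": [0, 0, 0], "gripper": 8.5}, {"offset": [0, 0, 11.3], "rot": [0, 0, 0], "gripper": 6}, {"offset": [0, 0, 11.3], "rot": [0, 0, 0], "gripper": 3.4}, {"offset": [0, 0, 11.3], "rot": [0, 0, 0], "gripper": 3.4}, {"offset": [0, 0, 11.3], "rot": [0, 0, 0], "gripper": 3.4}, {"offset": [0, 0, 11.3], "rot": [0, 0, 0], "gripper": 3.4}, {"offset": [0, 0, 11.3], "rot": [0, 0, 0], "gripper": 3.4}]}}

```text
time_s: 29.05
eef_pos: [443.9, 116.6, 88.4]
ee_rot: [0.001, 0.534, 0.845, 0.001]
force: [-2.1, 0.3, 10.7]
grip_width: 0.451
grip_force: 91.8
```

>>> {"fn": "step_arm", "kwargs": {"plan": [{"offset": [0, 0, -2], "rot": [0, 0, 0], "gripper": 3.4}, {"offset": [0, 0, -5], "rot": [0, 0, 0], "gripper": 3.4}, {"offset": [0, 0, -9], "rot": [0, 0, 0], "gripper": 3.4}, {"offset": [0, 0, -13], "rot": [0, 0, 0], "gripper": 3.4}, {"offset": [0, 0, -17], "rot": [0, 0, 0], "gripper": 3.4}, {"offset": [0, 0, -17], "rot": [0, 0, 0], "gripper": 3.4}, {"offset": [0, 0, -17], "rot": [0, 0, 0], "gripper": 3.4}]}}

```text
time_s: 29.75
eef_pos: [443.1, 116.5, 257.2]
ee_rot: [0.0, 0.534, 0.845, 0.0]
force: [-0.1, -0.8, -2.2]
grip_width: 0.451
grip_force: 91.3
```

Run:
```python
from h import *
s=sense(); print(s['grip_width'],s['eef_pos'])
go(tr(-340,0,134),RT)
```

```text
0.4514086005732863 [443.11707918 116.54450876 257.24285081]
offset [-20.41, 12.02, 0.68] rot [3.8, -14.7, 28.9] dist mm 237.0
```

>>> {"fn": "step_arm", "kwargs": {"plan": [{"offset": [-3.5, 2, 0], "rot": [0.5, -2, 5], "gripper": 3.4}, {"offset": [-7, 4, 0], "rot": [1.5, -5, 10], "gripper": 3.4}, {"offset": [-10.5, 6, 0], "rot": [2.5, -9, 17], "gripper": 3.4}, {"offset": [-14, 8.2, 0.2], "rot": [3.2, -12, 24], "gripper": 3.4}, {"offset": [-17.5, 10.3, 0.5], "rot": [3.8, -14.7, 28.9], "gripper": 3.4}, {"offset": [-20.4, 12, 0.7], "rot": [3.8, -14.7, 28.9], "gripper": 3.4}, {"offset": [-20.4, 12, 0.7], "rot": [3.8, -14.7, 28.9], "gripper": 3.4}, {"offset": [-20.4, 12, 0.7], "rot": [3.8, -14.7, 28.9], "gripper": 3.4}, {"offset": [-20.4, 12, 0.7], "rot": [3.8, -14.7, 28.9], "gripper": 3.4}]}}

```text
time_s: 30.65
eef_pos: [638.6, -15.5, 248.9]
ee_rot: [0.088, 0.723, 0.679, -0.096]
force: [1.2, -0.6, -1.7]
grip_width: 0.447
grip_force: 91.5
```

Run:
```python
from h import *
s=sense(); print(s['grip_width'],intr(s['eef_pos']))
go(tr(-340,0,88.8),RT)
for n,b in(('side',(290,120,350,180)),):
    c=cam(n); p,k=reg(c,b); q=np.array([intr(x) for x in p]); 
    for lo,hi in((75,95),(45,56)):
        g=q[(q[:,2]>lo)&(q[:,2]<hi)&(abs(q[:,1])<45)&(q[:,0]<-250)]; print(n,lo,len(g),rect(g) if len(g)>5 else 0, np.median(g,0))
```

```text
0.44653673805126104 [-339.     0.8  132.7]
offset [-0.1, 0.09, 4.39] rot [-0.1, -0.0, 0.0] dist mm 44.0
side 75 331 [-327.7   -1.2   64.2   50.8   71.6] [-328.8   -1.2   83.4]
side 45 120 [-333.7    1.1   56.4   52.8   89.8] [-314.75   21.55   50.55]
```

>>> {"fn": "step_arm", "kwargs": {"plan": [{"offset": [0, 0.05, 1.5], "rot": [0, 0, 0], "gripper": 3.4}, {"offset": [0, 0.05, 3], "rot": [0, 0, 0], "gripper": 3.4}, {"offset": [0, 0.05, 3.8], "rot": [0, 0, 0], "gripper": 3.4}, {"offset": [0, 0.05, 4.3], "rot": [0, 0, 0], "gripper": 3.4}, {"offset": [0, 0.05, 4.4], "rot": [0, 0, 0], "gripper": 3.4}, {"offset": [0, 0.05, 4.4], "rot": [0, 0, 0], "gripper": 3.4}, {"offset": [1, 0.02, 4.45], "rot": [0, 0, 0], "gripper": 3.4}, {"offset": [2, 0.02, 4.45], "rot": [0, 0, 0], "gripper": 3.4}, {"offset": [3, 0.02, 4.45], "rot": [0, 0, 0], "gripper": 3.4}, {"offset": [4.5, 0.02, 4.45], "rot": [0, 0, 0], "gripper": 3.4}, {"offset": [6, 0.02, 4.45], "rot": [0, 0, 0], "gripper": 3.4}, {"offset": [6, 0.02, 4.45], "rot": [0, 0, 0], "gripper": 3.4}]}}

```text
time_s: 31.9
eef_pos: [642.3, 32.6, 190.5]
ee_rot: [0.089, 0.722, 0.68, -0.096]
force: [-0.1, -0.2, -2.4]
grip_width: 0.448
grip_force: 91.6
```

Run:
```python
from h import *
s=sense(); print(s['grip_width'],intr(s['eef_pos']),s['force'])
```

```text
0.4480705767723128 [-2.773e+02  1.000e-01  8.880e+01] [-0.05015056 -0.22540693 -2.37136598]
```

Same as before. I slide on to just short of the first module.

>>> {"fn": "step_arm", "kwargs": {"plan": [{"offset": [1, 0, 0], "rot": [0, 0, 0], "gripper": 3.4}, {"offset": [3, 0, 0], "rot": [0, 0, 0], "gripper": 3.4}, {"offset": [5, 0, 0], "rot": [0, 0, 0], "gripper": 3.4}, {"offset": [7, 0, 0], "rot": [0, 0, 0], "gripper": 3.4}, {"offset": [9, 0, 0], "rot": [0, 0, 0], "gripper": 3.4}, {"offset": [11, 0, 0], "rot": [0, 0, 0], "gripper": 3.4}, {"offset": [13, 0, 0], "rot": [0, 0, 0], "gripper": 3.4}, {"offset": [15, 0, 0], "rot": [0, 0, 0], "gripper": 3.4}, {"offset": [16.5, 0, 0], "rot": [0, 0, 0], "gripper": 3.4}, {"offset": [17.3, 0, 0], "rot": [0, 0, 0], "gripper": 3.4}, {"offset": [17.5, 0, 0], "rot": [0, 0, 0], "gripper": 3.4}, {"offset": [17.5, 0, 0], "rot": [0, 0, 0], "gripper": 3.4}]}}

```text
time_s: 33.1
eef_pos: [653.2, 198.7, 146.1]
ee_rot: [0.089, 0.723, 0.678, -0.095]
force: [0.1, -0.1, -1.9]
grip_width: 0.45
grip_force: 91.6
```

>>> {"fn": "step_arm", "kwargs": {"plan": [{"offset": [0.2, 0, 0], "rot": [0, 0, 0], "gripper": 3.4}, {"offset": [0.4, 0, 0], "rot": [0, 0, 0], "gripper": 3.4}, {"offset": [0.6, 0, 0], "rot": [0, 0, 0], "gripper": 3.4}, {"offset": [0.7, 0, 0], "rot": [0, 0, 0], "gripper": 3.4}, {"offset": [0.8, 0, 0], "rot": [0, 0, 0], "gripper": 3.4}, {"offset": [0.8, 0, 0], "rot": [0, 0, 0], "gripper": 3.4}]}}

```text
time_s: 33.7
eef_pos: [653.6, 206.7, 144.0]
ee_rot: [0.089, 0.723, 0.679, -0.095]
force: [-0.2, 0.0, -2.4]
grip_width: 0.446
grip_force: 91.6
```

Run:
```python
from h import *
s=sense(); print(s['grip_width'],intr(s['eef_pos']),s['force']@EX,s['force'])
```

```text
0.44551336765050764 [-96.8  -0.2  89. ] 0.6487887866639247 [-0.16893253  0.03519058 -2.41524073]
```

>>> {"fn": "step_arm", "kwargs": {"plan": [{"offset": [0.1, 0, 0], "rot": [0, 0, 0], "gripper": 3.4}, {"offset": [0.2, 0, 0], "rot": [0, 0, 0], "gripper": 3.4}, {"offset": [0.3, 0, 0], "rot": [0, 0, 0], "gripper": 3.4}, {"offset": [0.4, 0, 0], "rot": [0, 0, 0], "gripper": 3.4}, {"offset": [0.4, 0, 0], "rot": [0, 0, 0], "gripper": 3.4}]}}

```text
time_s: 34.2
eef_pos: [653.9, 209.3, 143.4]
ee_rot: [0.09, 0.723, 0.678, -0.097]
force: [-1.6, -7.4, 1.2]
grip_width: 0.451
grip_force: 91.9
```

Run:
```python
from h import *
s=sense(); print(s['grip_width'],intr(s['eef_pos']),s['force']@EX,s['force'])
```

```text
0.4508485322809829 [-94.1  -0.4  89.1] -7.55788196444221 [-1.55071597 -7.42089413  1.19751888]
```

>>> {"fn": "step_arm", "kwargs": {"plan": [{"offset": [-0.1, 0, 0], "rot": [0, 0, 0], "gripper": 5.4}, {"offset": [-0.1, 0, 0], "rot": [0, 0, 0], "gripper": 5.4}, {"offset": [-0.1, 0, 0], "rot": [0, 0, 0], "gripper": 5.4}, {"offset": [-0.1, 0, 0], "rot": [0, 0, 0], "gripper": 5.4}, {"offset": [-0.1, 0, -1.5], "rot": [0, 0, 0], "gripper": 5.4}, {"offset": [-0.1, 0, -4], "rot": [0, 0, 0], "gripper": 6}, {"offset": [-0.1, 0, -8], "rot": [0, 0, 0], "gripper": 8.5}, {"offset": [-0.1, 0, -10], "rot": [0, 0, 0], "gripper": 8.5}, {"offset": [-0.1, 0, -10], "rot": [0, 0, 0], "gripper": 8.5}]}}

```text
time_s: 35.1
eef_pos: [656.1, 236.3, 243.4]
ee_rot: [0.091, 0.723, 0.679, -0.093]
force: [-0.1, 0.3, 0.1]
grip_width: 0.996
grip_force: 0.0
```

Run:
```python
from h import *
for n in('top','side'):
  c=cam(n)
  for m in modules(c): print(n,m)
  P=c['P'].reshape(-1,3); q=(P-T)@np.c_[EX,EY,EZ]; g=q[(q[:,2]>33)&(q[:,2]<46)&(abs(q[:,1])<30)&(q[:,0]>-260)&(q[:,0]<10)]; print(len(g), rect(g) if len(g)>3 else 0)
c=go([431.9,240.2,200],down(-4.5)); go([431.9,240.2,87],down(-4.5),c)
```

```text
top (array([431.3, 240.6,  62.1,  40.8,  85.8]), np.float64(38.8), 334)
376 [-70.5   1.3 111.8  39.4  -0.3]
side (array([432.3, 240.2,  65.4,  40.4,  85.8]), np.float64(38.9), 518)
758 [-6.03e+01  1.00e-01  1.21e+02  4.18e+01 -1.00e-01]
offset [0.13, -22.32, 4.03] rot [0.0, 15.0, 0.9] dist mm 227.0
offset [0.0, 0.0, 11.3] rot [0.0, 0.0, 0.0] dist mm 113.0
```

>>> {"fn": "step_arm", "kwargs": {"plan": [{"offset": [0, -4, 0.2], "rot": [0, 2, 0], "gripper": 8.5}, {"offset": [0, -8, 1], "rot": [0, 6, 0], "gripper": 8.5}, {"offset": [0.1, -12, 2], "rot": [0, 9, 0.5], "gripper": 8.5}, {"offset": [0.1, -16, 3], "rot": [0, 12, 0.9], "gripper": 8.5}, {"offset": [0.1, -20, 4], "rot": [0, 15, 0.9], "gripper": 8.5}, {"offset": [0.1, -22.3, 4], "rot": [0, 15, 0.9], "gripper": 8.5}, {"offset": [0.1, -22.3, 4], "rot": [0, 15, 0.9], "gripper": 8.5}, {"offset": [0.1, -22.3, 4], "rot": [0, 15, 0.9], "gripper": 8.5}, {"offset": [0.1, -22.3, 4], "rot": [0, 15, 0.9], "gripper": 8.5}]}}

```text
time_s: 36.1
eef_pos: [433.1, 239.9, 200.6]
ee_rot: [0.001, 0.735, 0.678, 0.0]
force: [0.6, -0.7, -0.3]
grip_width: 0.995
grip_force: 0.0
```

Run:
```python
from h import *
for m in modules(cam('side')): print(m)
go([431.9,240.2,87],down(-4.5))
```

```text
(array([432.3, 239.8,  65.4,  40.4,  85.9]), np.float64(38.9), 520)
offset [0.03, -0.13, 11.36] rot [0.1, 0.0, -0.1] dist mm 114.0
```

>>> {"fn": "step_arm", "kwargs": {"plan": [{"offset": [0, -0.1, 4], "rot": [0, 0, 0], "gripper": 8.5}, {"offset": [0, -0.1, 8], "rot": [0, 0, 0], "gripper": 8.5}, {"offset": [0, -0.1, 10.5], "rot": [0, 0, 0], "gripper": 8.5}, {"offset": [0, -0.1, 11.3], "rot": [0, 0, 0], "gripper": 8.5}, {"offset": [0, -0.1, 11.3], "rot": [0, 0, 0], "gripper": 8.5}, {"offset": [0, -0.1, 11.3], "rot": [0, 0, 0], "gripper": 6}, {"offset": [0, -0.1, 11.3], "rot": [0, 0, 0], "gripper": 3.4}, {"offset": [0, -0.1, 11.3], "rot": [0, 0, 0], "gripper": 3.4}, {"offset": [0, -0.1, 11.3], "rot": [0, 0, 0], "gripper": 3.4}, {"offset": [0, -0.1, 11.3], "rot": [0, 0, 0], "gripper": 3.4}, {"offset": [0, -0.1, 11.3], "rot": [0, 0, 0], "gripper": 3.4}]}}

```text
time_s: 37.25
eef_pos: [432.1, 240.3, 89.3]
ee_rot: [0.001, 0.734, 0.679, 0.001]
force: [-0.9, -1.0, 8.3]
grip_width: 0.455
grip_force: 91.9
```

>>> {"fn": "step_arm", "kwargs": {"plan": [{"offset": [0, 0, -2], "rot": [0, 0, 0], "gripper": 3.4}, {"offset": [0, 0, -5], "rot": [0, 0, 0], "gripper": 3.4}, {"offset": [0, 0, -9], "rot": [0, 0, 0], "gripper": 3.4}, {"offset": [0, 0, -13], "rot": [0, 0, 0], "gripper": 3.4}, {"offset": [0, 0, -17], "rot": [0, 0, 0], "gripper": 3.4}, {"offset": [0, 0, -17], "rot": [0, 0, 0], "gripper": 3.4}, {"offset": [0, 0, -17], "rot": [0, 0, 0], "gripper": 3.4}]}}

```text
time_s: 37.95
eef_pos: [431.0, 240.1, 258.1]
ee_rot: [0.001, 0.734, 0.679, 0.001]
force: [0.4, 0.2, -3.4]
grip_width: 0.447
grip_force: 91.6
```

Run:
```python
from h import *
s=sense(); print(s['grip_width'],s['eef_pos'])
go(tr(-340,0,134),RT)
```

```text
0.4470015417856742 [430.96654846 240.11334428 258.11170755]
offset [-23.91, 22.79, 0.82] rot [0.0, -15.0, -0.9] dist mm 330.0
```

>>> {"fn": "step_arm", "kwargs": {"plan": [{"offset": [-3, 3, 0], "rot": [0, 0, 0], "gripper": 3.4}, {"offset": [-6, 6, 0], "rot": [0, -2, 0], "gripper": 3.4}, {"offset": [-9, 9, 0], "rot": [0, -4, 0], "gripper": 3.4}, {"offset": [-12, 11.5, 0], "rot": [0, -7, 0], "gripper": 3.4}, {"offset": [-15, 14.5, 0], "rot": [0, -10, -0.5], "gripper": 3.4}, {"offset": [-18, 17.2, 0.2], "rot": [0, -13, -0.9], "gripper": 3.4}, {"offset": [-21, 20, 0.5], "rot": [0, -15, -0.9], "gripper": 3.4}, {"offset": [-23.9, 22.8, 0.8], "rot": [0, -15, -0.9], "gripper": 3.4}, {"offset": [-23.9, 22.8, 0.8], "rot": [0, -15, -0.9], "gripper": 3.4}, {"offset": [-23.9, 22.8, 0.8], "rot": [0, -15, -0.9], "gripper": 3.4}, {"offset": [-23.9, 22.8, 0.8], "rot": [0, -15, -0.9], "gripper": 3.4}]}}

```text
time_s: 39.05
eef_pos: [639.1, -15.3, 249.2]
ee_rot: [0.088, 0.723, 0.679, -0.096]
force: [-1.1, 0.9, -2.5]
grip_width: 0.447
grip_force: 91.8
```

Run:
```python
from h import *
s=sense(); print(s['grip_width'],intr(s['eef_pos']))
go(tr(-340,0,90),RT)
c=cam('side'); p,k=reg(c,(290,120,350,180)); q=np.array([intr(x) for x in p]); 
for lo,hi in((75,95),(45,56)):
    g=q[(q[:,2]>lo)&(q[:,2]<hi)&(abs(q[:,1])<45)&(q[:,0]<-250)]; print(lo,len(g),rect(g) if len(g)>5 else 0, np.median(g,0))
```

```text
0.4473526537465519 [-3.389e+02  3.000e-01  1.330e+02]
offset [-0.11, 0.04, 4.3] rot [-0.2, -0.0, 0.1] dist mm 43.0
75 325 [-328.5   -1.2   62.8   50.6   70.2] [-328.7   -1.    82.7]
45 122 [-321.9    9.8   75.2   40.6  -53.4] [-315.     21.2    49.55]
```

>>> {"fn": "step_arm", "kwargs": {"plan": [{"offset": [0, 0, 1.5], "rot": [0, 0, 0], "gripper": 3.4}, {"offset": [0, 0, 3], "rot": [0, 0, 0], "gripper": 3.4}, {"offset": [0, 0, 3.8], "rot": [0, 0, 0], "gripper": 3.4}, {"offset": [0, 0, 4.2], "rot": [0, 0, 0], "gripper": 3.4}, {"offset": [0, 0, 4.35], "rot": [0, 0, 0], "gripper": 3.4}, {"offset": [0, 0, 4.35], "rot": [0, 0, 0], "gripper": 3.4}, {"offset": [1, 0, 4.4], "rot": [0, 0, 0], "gripper": 3.4}, {"offset": [2, 0, 4.4], "rot": [0, 0, 0], "gripper": 3.4}, {"offset": [3, 0, 4.4], "rot": [0, 0, 0], "gripper": 3.4}, {"offset": [4.5, 0, 4.4], "rot": [0, 0, 0], "gripper": 3.4}, {"offset": [6, 0, 4.4], "rot": [0, 0, 0], "gripper": 3.4}, {"offset": [6, 0, 4.4], "rot": [0, 0, 0], "gripper": 3.4}]}}

```text
time_s: 40.3
eef_pos: [642.4, 32.9, 191.5]
ee_rot: [0.089, 0.722, 0.679, -0.096]
force: [0.4, -0.3, -2.8]
grip_width: 0.448
grip_force: 92.0
```

Run:
```python
from h import *
s=sense(); print(s['grip_width'],intr(s['eef_pos']),s['force'])
```

```text
0.4481209528850895 [-277.3    0.    89.8] [ 0.39452512 -0.2870012  -2.81581518]
```

>>> {"fn": "step_arm", "kwargs": {"plan": [{"offset": [1, 0, 0], "rot": [0, 0, 0], "gripper": 3.4}, {"offset": [3, 0, 0], "rot": [0, 0, 0], "gripper": 3.4}, {"offset": [5, 0, 0], "rot": [0, 0, 0], "gripper": 3.4}, {"offset": [7, 0, 0], "rot": [0, 0, 0], "gripper": 3.4}, {"offset": [9, 0, 0], "rot": [0, 0, 0], "gripper": 3.4}, {"offset": [10.3, 0, 0], "rot": [0, 0, 0], "gripper": 3.4}, {"offset": [10.8, 0, 0], "rot": [0, 0, 0], "gripper": 3.4}, {"offset": [11.2, 0, 0], "rot": [0, 0, 0], "gripper": 3.4}, {"offset": [11.5, 0, 0], "rot": [0, 0, 0], "gripper": 3.4}, {"offset": [11.7, 0, 0], "rot": [0, 0, 0], "gripper": 3.4}, {"offset": [11.7, 0, 0], "rot": [0, 0, 0], "gripper": 3.4}]}}

```text
time_s: 41.4
eef_pos: [649.8, 143.0, 162.2]
ee_rot: [0.089, 0.723, 0.678, -0.095]
force: [0.4, -0.3, -2.8]
grip_width: 0.451
grip_force: 92.0
```

Run:
```python
from h import *
s=sense(); print(s['grip_width'],intr(s['eef_pos']),s['force']@EX,s['force'])
```

```text
0.45129162344661555 [-163.1   -0.5   90.1] 0.48216062315988495 [ 0.39857464 -0.27191569 -2.78232533]
```

>>> {"fn": "step_arm", "kwargs": {"plan": [{"offset": [0.2, 0, 0], "rot": [0, 0, 0], "gripper": 3.4}, {"offset": [0.3, 0, 0], "rot": [0, 0, 0], "gripper": 3.4}, {"offset": [0.4, 0, 0], "rot": [0, 0, 0], "gripper": 3.4}, {"offset": [0.5, 0, 0], "rot": [0, 0, 0], "gripper": 3.4}, {"offset": [0.6, 0, 0], "rot": [0, 0, 0], "gripper": 3.4}, {"offset": [0.6, 0, 0], "rot": [0, 0, 0], "gripper": 3.4}]}}

```text
time_s: 42.0
eef_pos: [650.3, 147.0, 161.2]
ee_rot: [0.09, 0.723, 0.678, -0.097]
force: [-2.4, -10.1, 1.8]
grip_width: 0.451
grip_force: 92.1
```

Run:
```python
from h import *
s=sense(); print(s['grip_width'],intr(s['eef_pos']),s['force']@EX,s['force'])
```

```text
0.4512884613733627 [-159.    -0.7   90.1] -10.35305058648906 [ -2.37998696 -10.09421357   1.84561519]
```

>>> {"fn": "step_arm", "kwargs": {"plan": [{"offset": [0, 0, 0], "rot": [0, 0, 0], "gripper": 5.4}, {"offset": [0, 0, 0], "rot": [0, 0, 0], "gripper": 5.4}, {"offset": [0, 0, 0], "rot": [0, 0, 0], "gripper": 5.4}, {"offset": [0, 0, 0], "rot": [0, 0, 0], "gripper": 5.4}, {"offset": [0, 0, -1.5], "rot": [0, 0, 0], "gripper": 5.4}, {"offset": [0, 0, -4], "rot": [0, 0, 0], "gripper": 5}, {"offset": [0, 0, -7], "rot": [0, 0, 0], "gripper": 2}, {"offset": [-3, 0, -7], "rot": [0, 0, 0], "gripper": 0}, {"offset": [-6, 0, -7], "rot": [0, 0, 0], "gripper": 0}, {"offset": [-7, 0, -7], "rot": [0, 0, 0], "gripper": 0}, {"offset": [-7, 0, -7], "rot": [0, 0, 0], "gripper": 0}, {"offset": [-7, 0, -7], "rot": [0, 0, 0], "gripper": 0}]}}

```text
time_s: 43.2
eef_pos: [647.0, 100.4, 245.9]
ee_rot: [0.089, 0.723, 0.679, -0.095]
force: [-0.1, 0.5, -0.3]
grip_width: 0.0
grip_force: 0.0
```

Run:
```python
from h import *
s=sense(); print(s['grip_width'],intr(s['eef_pos']))
go(tr(-215,0,73+18),RT)
for n in('top','side'):
  c=cam(n)
  P=c['P'].reshape(-1,3); q=(P-T)@np.c_[EX,EY,EZ]; g=q[(q[:,2]>33)&(q[:,2]<46)&(abs(q[:,1])<30)&(q[:,0]>-260)&(q[:,0]<10)]; print(n,len(g), rect(g))
  if n=='side': save('row',cv2.resize(c['color'][120:310,230:350],(500,790))[150:750])
```

```text
0.00045985792928969455 [-226.    -0.3  159.8]
offset [1.1, -0.02, 6.88] rot [-0.1, -0.0, 0.0] dist mm 70.0
top 133 [-94.1  10.5  75.7  20.7   0.1]
side 1206 [-9.600e+01 -1.000e-01  1.916e+02  4.140e+01  1.000e-01]
```

View pics/row.png

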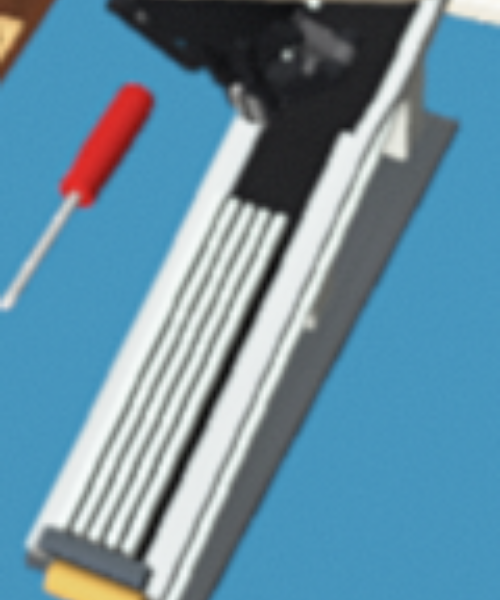

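The row stands closed: fins run unbroken from (240,205) down to the stop at (100,560), measured length 191.6 mm. I'll give it one gentle confirming push from behind.

>>> {"fn": "step_arm", "kwargs": {"plan": [{"offset": [0.3, 0, 2], "rot": [0, 0, 0], "gripper": 0}, {"offset": [0.6, 0, 5], "rot": [0, 0, 0], "gripper": 0}, {"offset": [0.8, 0, 6.5], "rot": [0, 0, 0], "gripper": 0}, {"offset": [0.8, 0, 6.8], "rot": [0, 0, 0], "gripper": 0}, {"offset": [0.8, 0, 6.8], "rot": [0, 0, 0], "gripper": 0}, {"offset": [1.4, 0, 6.8], "rot": [0, 0, 0], "gripper": 0}, {"offset": [2, 0, 6.8], "rot": [0, 0, 0], "gripper": 0}, {"offset": [2.3, 0, 6.8], "rot": [0, 0, 0], "gripper": 0}, {"offset": [2.5, 0, 6.8], "rot": [0, 0, 0], "gripper": 0}, {"offset": [2.6, 0, 6.8], "rot": [0, 0, 0], "gripper": 0}, {"offset": [2.6, 0, 6.8], "rot": [0, 0, 0], "gripper": 0}]}}

```text
time_s: 44.4
eef_pos: [647.6, 105.7, 175.0]
ee_rot: [0.09, 0.723, 0.678, -0.097]
force: [-2.8, -8.9, 4.7]
grip_width: -0.002
grip_force: 4.7
```

Run:
```python
from h import *
s=sense(); print(s['grip_width'],intr(s['eef_pos']),s['force']@EX,s['force'])
```

```text
-0.001644276132584777 [-202.5   -0.5   92.8] -9.965958041825358 [-2.79658479 -8.90205223  4.69280719]
```

>>> {"fn": "step_arm", "kwargs": {"plan": [{"offset": [-0.6, 0, 0], "rot": [0, 0, 0], "gripper": 0}, {"offset": [-1.5, 0, 0], "rot": [0, 0, 0], "gripper": 0}, {"offset": [-1.5, 0, -4], "rot": [0, 0, 0], "gripper": 0}, {"offset": [-1.5, 0, -8], "rot": [0, 0, 0], "gripper": 0}, {"offset": [-1.5, 0, -12], "rot": [0, 0, 0], "gripper": 0}, {"offset": [-1.5, 0, -12], "rot": [0, 0, 0], "gripper": 0}, {"offset": [-1.5, 0, -12], "rot": [0, 0, 0], "gripper": 0}]}}

```text
time_s: 45.1
eef_pos: [648.6, 123.6, 294.1]
ee_rot: [0.09, 0.723, 0.679, -0.095]
force: [-0.4, 0.7, -1.7]
grip_width: 0.001
grip_force: 0.0
```

Run:
```python
from h import *
for n in('top','side'):
  c=cam(n); P=c['P'].reshape(-1,3); K=c['color'].reshape(-1,3).astype(int)
  q=(P-T)@np.c_[EX,EY,EZ]; g=q[(q[:,2]>33)&(q[:,2]<46)&(abs(q[:,1])<30)&(q[:,0]>-260)&(q[:,0]<10)]; print(n,len(g), rect(g))
  k=P[(P[:,2]>95)&(P[:,2]<135)&(P[:,0]>540)&(P[:,0]<680)&(abs(P[:,1]+218)<30)&(K.sum(1)<200)]; print('knob',len(k),rect(k),k.max(0),k[k[:,2].argmax()])
  b=P[(abs(P[:,0]-455)<55)&(abs(P[:,1]-393)<40)&(K.min(1)>185)&(P[:,2]>42)&(P[:,2]<54)]; print('blank',rect(b),np.median(b[:,2]))
c=go([535,-221,270],down(-87)); go([535,-221,171],down(-87),c)
```

```text
top 261 [-95.7   2.5 190.   37.2   0.2]Traceback (most recent call last):
  File "<stdin>", line 5, in <module>
    return umr_maximum(a, axis, None, out, keepdims, initial, where)
ValueError: zero-size array to reduction operation maximum which has no identity
```

Arm occludes the knob from the top; I skip it there.

Run:
```python
from h import *
for n in('top','side'):
  c=cam(n); P=c['P'].reshape(-1,3); K=c['color'].reshape(-1,3).astype(int)
  k=P[(P[:,2]>95)&(P[:,2]<135)&(P[:,0]>540)&(P[:,0]<680)&(abs(P[:,1]+218)<30)&(K.sum(1)<200)]
  if len(k)>3: print('knob',n,len(k),rect(k),k.max(0),k[k[:,2].argmax()])
  b=P[(abs(P[:,0]-455)<55)&(abs(P[:,1]-393)<40)&(K.min(1)>185)&(P[:,2]>42)&(P[:,2]<54)]; 
  if len(b)>3: print('blank',n,rect(b),np.median(b[:,2]))
c=go([535,-221,270],down(-87)); go([535,-221,171],down(-87),c)
```

```text
blank top [453.2 392.8  47.9  16.5   2.3] 49.00208250677346
blank side [455.2 392.6  49.8  20.4  -0.8] 47.86558167382423
offset [-33.29, -9.11, 11.25] rot [10.8, 12.4, 82.9] dist mm 363.0
offset [0.0, 0.0, 9.9] rot [0.0, 0.0, 0.0] dist mm 99.0
```

>>> {"fn": "step_arm", "kwargs": {"plan": [{"offset": [-33.3, -9.1, 11.2], "rot": [10.8, 12.4, 82.9], "gripper": 0}, {"offset": [-33.3, -9.1, 11.2], "rot": [10.8, 12.4, 82.9], "gripper": 0}, {"offset": [-33.3, -9.1, 11.2], "rot": [10.8, 12.4, 82.9], "gripper": 0}, {"offset": [-33.3, -9.1, 11.2], "rot": [10.8, 12.4, 82.9], "gripper": 0}, {"offset": [-33.3, -9.1, 11.2], "rot": [10.8, 12.4, 82.9], "gripper": 0}, {"offset": [-33.3, -9.1, 11.2], "rot": [10.8, 12.4, 82.9], "gripper": 0}, {"offset": [-33.3, -9.1, 11.2], "rot": [10.8, 12.4, 82.9], "gripper": 0}, {"offset": [-33.3, -9.1, 11.2], "rot": [10.8, 12.4, 82.9], "gripper": 0}, {"offset": [-33.3, -9.1, 11.2], "rot": [10.8, 12.4, 82.9], "gripper": 0}, {"offset": [-33.3, -9.1, 11.2], "rot": [10.8, 12.4, 82.9], "gripper": 0}, {"offset": [-33.3, -9.1, 11.2], "rot": [10.8, 12.4, 82.9], "gripper": 0}, {"offset": [-33.3, -9.1, 11.2], "rot": [10.8, 12.4, 82.9], "gripper": 0}]}}

```text
time_s: 46.45
eef_pos: [535.3, -220.6, 271.2]
ee_rot: [-0.0, 1.0, 0.028, 0.001]
force: [-0.3, -0.0, -0.3]
grip_width: 0.003
grip_force: 0.0
```

Run:
```python
from h import *
for n in('top','side'):
  c=cam(n); P=c['P'].reshape(-1,3); K=c['color'].reshape(-1,3).astype(int)
  k=P[(P[:,2]>95)&(P[:,2]<135)&(P[:,0]>540)&(P[:,0]<680)&(abs(P[:,1]+218)<30)&(K.sum(1)<200)]
  if len(k)>3: print('knob',n,len(k),rect(k),k.max(0),k[k[:,2].argmax()])
  if n=='top': print('ad ridge',blob(c,(440,175,490,235),54,70,62))
  else: save('kn',cv2.resize(c['color'][90:170,320:420],(500,400)))
c=go([535,-221,171],down(-87)); go([535+81,-221+4.2,171],down(-87),c)
```

```text
knob top 10 [ 575.5 -218.4   18.1   16.2   -7.3] [ 584.84004692 -209.21856427  127.72685844] [ 574.15405213 -223.35814071  127.72685844]
ad ridge (array([ 627.9, -308.9,   34.6,   16.9,  -41.4,  -39.6]), array([ 628.9, -307.3]))
knob side 57 [ 571.4 -215.    23.4   15.4   37.8] [ 583.26340628 -206.73439844  129.64516483] [ 578.79324762 -215.62220149  129.64516483]
offset [-0.08, 0.06, 10.05] rot [-0.0, -0.1, 0.1] dist mm 100.0
offset [8.11, 0.0, 0.0] rot [0.0, 0.0, 0.0] dist mm 81.0
```

View pics/kn.png

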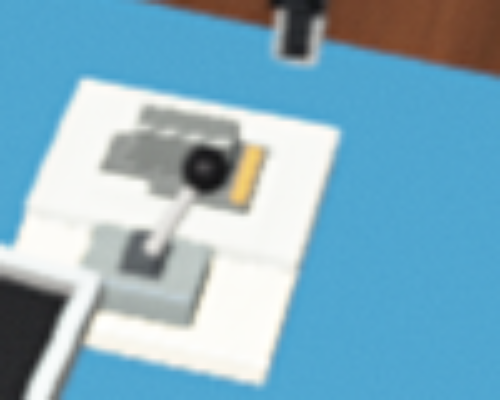

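The adapter is seated and the knob at (205,165) in the crop still leans back. All the parts are in place, so I throw the lever.

>>> {"fn": "step_arm", "kwargs": {"plan": [{"offset": [0, 0.1, 4], "rot": [0, 0, 0], "gripper": 0}, {"offset": [0, 0.1, 8], "rot": [0, 0, 0], "gripper": 0}, {"offset": [0, 0.1, 10], "rot": [0, 0, 0], "gripper": 0}, {"offset": [0, 0.1, 10], "rot": [0, 0, 0], "gripper": 0}, {"offset": [1, 0.1, 10], "rot": [0, 0, 0], "gripper": 0}, {"offset": [2, 0.1, 10], "rot": [0, 0, 0], "gripper": 0}, {"offset": [3, 0.1, 10], "rot": [0, 0, 0], "gripper": 0}, {"offset": [4, 0.1, 10], "rot": [0, 0, 0], "gripper": 0}, {"offset": [5, 0.1, 10], "rot": [0, 0, 0], "gripper": 0}, {"offset": [6, 0.1, 10], "rot": [0, 0, 0], "gripper": 0}, {"offset": [7, 0.1, 10], "rot": [0, 0, 0], "gripper": 0}, {"offset": [7.5, 0.1, 10], "rot": [0, 0, 0], "gripper": 0}]}}

```text
time_s: 47.75
eef_pos: [611.6, -217.5, 173.3]
ee_rot: [0.0, 1.0, 0.027, 0.002]
force: [-1.4, -0.2, -1.3]
grip_width: 0.001
grip_force: 0.5
```

>>> {"fn": "step_arm", "kwargs": {"plan": [{"offset": [0.2, 0, 0], "rot": [0, 0, 0], "gripper": 0}, {"offset": [0.4, 0, 0], "rot": [0, 0, 0], "gripper": 0}, {"offset": [0.6, 0, 0], "rot": [0, 0, 0], "gripper": 0}, {"offset": [0.8, 0, 0], "rot": [0, 0, 0], "gripper": 0}, {"offset": [0.8, 0, 0], "rot": [0, 0, 0], "gripper": 0}]}}

```text
time_s: 48.25
eef_pos: [618.6, -217.3, 172.0]
ee_rot: [-0.0, 1.0, 0.026, 0.001]
force: [-4.0, -0.2, -0.2]
grip_width: 0.002
grip_force: 1.4
```

>>> {"fn": "step_arm", "kwargs": {"plan": [{"offset": [0.1, 0, 0], "rot": [0, 0, 0], "gripper": 0}, {"offset": [0.2, 0, 0], "rot": [0, 0, 0], "gripper": 0}, {"offset": [0.3, 0, 0], "rot": [0, 0, 0], "gripper": 0}, {"offset": [0.3, 0, 0], "rot": [0, 0, 0], "gripper": 0}, {"offset": [0.3, 0, 0], "rot": [0, 0, 0], "gripper": 0}]}}

```text
time_s: 48.75
eef_pos: [619.6, -217.3, 171.8]
ee_rot: [-0.001, 1.0, 0.026, -0.002]
force: [-17.6, -0.1, 6.7]
grip_width: -0.001
grip_force: 9.0
```

Hard end reached (17 N). I back off, rise, retreat clear and check.

>>> {"fn": "step_arm", "kwargs": {"plan": [{"offset": [-1, 0, 0], "rot": [0, 0, 0], "gripper": 0}, {"offset": [-4, 0, 0], "rot": [0, 0, 0], "gripper": 0}, {"offset": [-8, 0, -2], "rot": [0, 0, 0], "gripper": 0}, {"offset": [-12, 0, -6], "rot": [0, 0, 0], "gripper": 0}, {"offset": [-16, 0, -10], "rot": [0, 0, 0], "gripper": 0}, {"offset": [-20, 0, -14], "rot": [0, 0, 0], "gripper": 0}, {"offset": [-20, 0, -14], "rot": [0, 0, 0], "gripper": 0}, {"offset": [-20, 0, -14], "rot": [0, 0, 0], "gripper": 0}]}}

```text
time_s: 49.55
eef_pos: [421.1, -228.0, 314.1]
ee_rot: [0.002, 1.0, 0.025, 0.003]
force: [0.5, -0.5, -0.8]
grip_width: -0.0
grip_force: 0.0
```

Run:
```python
from h import *
c=cam('top'); s=cam('side')
for n,c_ in(('top',c),('side',s)):
  P=c_['P'].reshape(-1,3); K=c_['color'].reshape(-1,3).astype(int)
  k=P[(P[:,2]>95)&(P[:,2]<135)&(P[:,0]>540)&(P[:,0]<680)&(abs(P[:,1]+218)<30)&(K.sum(1)<200)]
  if len(k)>3: print('knob',n,len(k),rect(k),np.median(k,0))
  q=(P-T)@np.c_[EX,EY,EZ]; g=q[(q[:,2]>33)&(q[:,2]<46)&(abs(q[:,1])<30)&(q[:,0]>-260)&(q[:,0]<10)]; print(n,len(g), rect(g))
save('end',np.hstack([c['color'][100:300,160:540][:, :380],np.zeros((200,10,3),np.uint8),s['color'][90:290,210:450]]))
```

```text
top 703 [-9.400e+01  1.300e+00  1.937e+02  3.960e+01 -1.000e-01]
knob side 47 [ 639.2 -210.8   18.    16.7   -4.4] [ 638.89374721 -210.58201405  117.28395536]
side 1199 [-9.600e+01 -3.000e-01  1.922e+02  4.130e+01 -1.000e-01]
```

View pics/end.png

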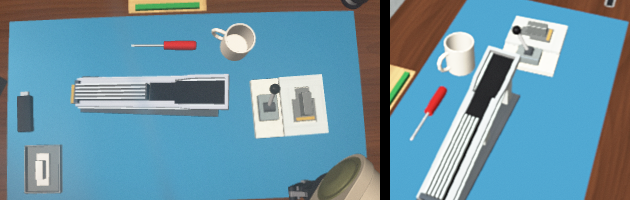

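The blank is in the tray at (42,168), the adapter is in the pocket at (303,103), and three modules stand in one row. The lever is thrown over: its knob is at x of about 640, where its end position should be. I'm handing the job in.

```bash
python3 -c "
from rig import *
print(finish_job())"
```

```text
the job is handed in; nothing more can be done
None
```

The job is handed in: the blank lies flat in the tray, the adapter is seated in the pocket, the three modules present stand in a closed row against the stop, and the feed lever was thrown fully over last; no verdict was returned.

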